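Compare cut spacer blocks for width under a marking stick

TASK

Check that the wooden spacer blocks are all cut to one width: stand every block lying on the bench upright on one of its long thin edges on the aluminium setting plate, in a row along the plate's inlaid middle line. When all of them stand, pull the long marking stick up out of its upright holder and lay it flat across the tops of the standing blocks, so that it lies over every one of them, and leave it resting there. Do not knock over the glue bottle.

Things in the scene. Friction and masses are not known exactly. Their poses are not given: they have to be found in the camera images.
- setting_plate: aluminium setting plate, 230 x 90 mm, 12 mm thick, fixed flat on the bench (its place and direction vary). Origin at the centre of its underside, so its flat top is at 12 mm; x along its length (roughly crosswise to the robot's view, pointing to the robot's left), y across. A thin dark inlaid line, flush with the top, marks the long middle line.
- holder: fixed upright wooden pocket: foot 80 x 70 x 10 mm, on it a rectangular tube 80 mm high over the bench, outside 46 (x) x 34 (y) mm, opening 30 (x) x 18 (y) mm, open at the top, inner floor 10 mm above the bench. Origin at the centre of its underside, z up.
- stick: wooden marking stick, 24 wide x 260 long x 12 mm thick, about 50 g; at the start it stands loosely upright in the holder, resting on its floor, its top 270 mm above the bench and 190 mm of it free above the holder. Origin at the centre of one 24 x 260 face (6 mm from the stick's middle); x along the 24 mm width, y along the 260 mm length (up at the start), z through the thickness, pointing from the origin into the stick.
- block_0: flat wooden spacer block, 60 long x 45 wide x 20 mm thick, 40 g, two dark screw holes in its broad faces; all alike, some may be absent. Lies on a broad face at the start. Origin: centre of one broad face (the lower at the start, 10 mm from the middle); x along the 60 mm, y along the 45 mm, z through the thickness into the block. Standing on a long edge on the plate: y upright, origin 34.5 mm above the bench.
- block_1: flat wooden spacer block, 60 long x 45 wide x 20 mm thick, 40 g, two dark screw holes in its broad faces; all alike, some may be absent. Lies on a broad face at the start. Origin: centre of one broad face (the lower at the start, 10 mm from the middle); x along the 60 mm, y along the 45 mm, z through the thickness into the block. Standing on a long edge on the plate: y upright, origin 34.5 mm above the bench.
- block_2: flat wooden spacer block, 60 long x 45 wide x 20 mm thick, 40 g, two dark screw holes in its broad faces; all alike, some may be absent. Lies on a broad face at the start. Origin: centre of one broad face (the lower at the start, 10 mm from the middle); x along the 60 mm, y along the 45 mm, z through the thickness into the block. Standing on a long edge on the plate: y upright, origin 34.5 mm above the bench.
- block_3: flat wooden spacer block, 60 long x 45 wide x 20 mm thick, 40 g, two dark screw holes in its broad faces; all alike, some may be absent. Lies on a broad face at the start. Origin: centre of one broad face (the lower at the start, 10 mm from the middle); x along the 60 mm, y along the 45 mm, z through the thickness into the block. Standing on a long edge on the plate: y upright, origin 34.5 mm above the bench.
- sander_nose (a point): the middle of the near end of the big fixed belt sander, at the level of its top, 280 mm above the bench; the machine, 170 mm wide, overhangs the bench here and runs from here ahead and to the right, at about 45 degrees; keep the arm clear of it.
- jars (a point): a point beside the two fixed jars (about 70 mm wide, 120 and 140 mm high) that stand near the front edge of the bench: the middle of the farther one is about 20 mm from it, that of the other about 60 mm from it towards the robot; keep clear of them.
- glue_bottle: cream glue bottle with a red tip, 52 x 62 x 187 mm, standing loose at the back right of the bench; a bystander. Origin at the centre of its base, z up.
Things that resemble listed ones, but are neither listed nor needed, are in the scene too. Leave any turquoise look-alike of the block_0 alone.

How it is judged (in metres and radians):
On the way, in this order (a step that is already met when the one before it is completed fails the run):
1. all the blocks stand on their long thin edges on the setting plate, let go and at rest (height (world z) of block_0 between 0.0295 and 0.0395 m and (angle between block_0's own y axis and vertical below 0.12 rad or angle between block_0's own y axis and vertical above 3.02159 rad) and x of block_0 in the frame of setting_plate between -0.11 and 0.11 m and y of block_0 in the frame of setting_plate between -0.04 and 0.04 m and linear speed of each of block_0, block_1, block_2, block_3 below 0.02 m/s and contact force between the fingers and block_0 below 0.05 N and height (world z) of block_1 between 0.0295 and 0.0395 m and (angle between block_1's own y axis and vertical below 0.12 rad or angle between block_1's own y axis and vertical above 3.02159 rad) and x of block_1 in the frame of setting_plate between -0.11 and 0.11 m and y of block_1 in the frame of setting_plate between -0.04 and 0.04 m and contact force between the fingers and block_1 below 0.05 N and height (world z) of block_2 between 0.0295 and 0.0395 m and (angle between block_2's own y axis and vertical below 0.12 rad or angle between block_2's own y axis and vertical above 3.02159 rad) and x of block_2 in the frame of setting_plate between -0.11 and 0.11 m and y of block_2 in the frame of setting_plate between -0.04 and 0.04 m and contact force between the fingers and block_2 below 0.05 N and height (world z) of block_3 between 0.0295 and 0.0395 m and (angle between block_3's own y axis and vertical below 0.12 rad or angle between block_3's own y axis and vertical above 3.02159 rad) and x of block_3 in the frame of setting_plate between -0.11 and 0.11 m and y of block_3 in the frame of setting_plate between -0.04 and 0.04 m and contact force between the fingers and block_3 below 0.05 N), for 0.3 s.
2. the stick is out of the holder, lifted clear of it ((horizontal distance between stick and holder above 0.12 m or z of stick in the frame of holder above 0.21 m)), for 0.1 s.
At the end, for the whole second after the job is handed in: Each block stands on a long thin edge on the setting plate, within 0.12 rad of upright and 110 mm along and 40 mm across of its centre; the stick lies flat, level within 0.06 rad, on their tops, every block within 25 mm of its middle line and 125 mm of its centre along it; all at rest and let go (all of step 1 and x of block_0 in the frame of stick between -0.025 and 0.025 m and y of block_0 in the frame of stick between -0.125 and 0.125 m and x of block_1 in the frame of stick between -0.025 and 0.025 m and y of block_1 in the frame of stick between -0.125 and 0.125 m and x of block_2 in the frame of stick between -0.025 and 0.025 m and y of block_2 in the frame of stick between -0.125 and 0.125 m and x of block_3 in the frame of stick between -0.025 and 0.025 m and y of block_3 in the frame of stick between -0.125 and 0.125 m and height (world z) of stick between 0.052 and 0.074 m and (angle between stick's own z axis and vertical below 0.06 rad or angle between stick's own z axis and vertical above 3.08159 rad) and linear speed of stick below 0.02 m/s and angular speed of stick below 0.1 rad/s and contact force between the fingers and stick below 0.05 N); the robot touches nothing.
It fails at once if the glue bottle is knocked over (angle between glue_bottle's own z axis and vertical above 0.6 rad).
Of block_0, block_1, block_2, block_3 only 3 to 4 are there at a start; the rules pass over those that are not, and their reading is None.
At some moment in a run one of block_0, block_1, block_2, block_3 may be knocked a few centimetres aside while the robot is not near it.
It also fails if it takes over 210 s, if anything falls off the work surface, if the arm or the gripper's body presses on something with over 40 N, if the wrist force passes 120 N, or if a joint passes its speed limit or range.

ROBOT

A 6-joint arm with a two-finger parallel gripper is mounted at the origin on a cart in front of the work surface, level with it; the furniture and walls round the work are solid. World frame = base frame: x ahead of the robot, y to its left, z up, the work surface at z = 0. Lengths are in m, angles in degrees, forces in N, time in s.
With the tool pointing down it reaches from about 0.3 to 0.775 m from the base axis. Payload 14.6 kg.
Tool frame: the origin (TCP) lies at the very end of the fingers, on their centre line; the grasp point (between the pads) lies 19 mm behind it; z points along the fingers, y is the line along which they close (so a half turn about z gives the same grasp; the last joint's range is limited). The gripper opens to 85 mm and grips with 20 to 120 N. Pads are 22 mm wide; open, the fingers measure 114 mm over their backs; the gripper's body (76 mm by 85 mm) begins 54 mm behind the grasp point. The pads swing forward as they close: fully open they stand 13 mm farther back than shut.
Start: joints at [63.621, 17.183, 87.147, -0, 75.671, -3.816], TCP at [0.211, 0.508, 0.201] pointing down, gripper open.
Joint ranges: [-173.82, 173.82], [-45.26, 126.66], [13.44, 144.39], [-59.66, 239.66], [0, 175.72], [-146.38, 146.38]. Speed limits (degrees/s): [127.2, 127.2, 147.25, 180, 180, 180].

INTERFACE

Orientations are given as [roll, pitch, yaw] about the fixed x, y, z axes, in that order (R = Rz(yaw) Ry(pitch) Rx(roll)).
In Python, from station import sensors, cams, r gives the robot as it stands. The module is installed in compiled form; this text tells all that it offers.
- The arm moves only by the tool play_rows, never from a script. Its argument "moves" is a list of rows, each an object with "offset": the shift along the world's x, y, z as a fraction of full scale, a list of three; "dr": the turn, a rotation vector about the world's x, y, z as a fraction of full scale, a list of three. In form: [{"offset": [dx, dy, dz], "dr": [rx, ry, rz]}, ...]. A call has 1 to 10 rows; each row shifts and turns the commanded pose from where the row before left it; what a row does not reach is not made up. Full scale, the value 1, is 20 mm for a shift and 5 degrees for a turn. A row lasts 1/10 s, in which the tool goes at most 50 mm and 8.59 degrees, less where a joint would pass 70% of its speed; a pose out of reach is approached as far as the arm can. A call with a number of a shift or a turn outside -1 to 1 is refused whole. A call with a gripper value outside its range is refused whole. "claw" is the closure, from -1 (fully open) to 1 (shut), so that 0 is half open, set as the call begins (left out, the last holds). The fingers move at their own pace and stop on an object; "newtons" is the grip in N (left out, the last holds). Time passes only in rows, so rows that do not move let the fingers close. It gives the time, the measured TCP pose, the force, the opening and the grip force at its end, in the units of the state.
- sensors.get_obs(): the state, without advancing time (a new reading comes with each control period).
- cams.capture(name): name is "scene" or "side" or "wrist"; returns the picture (384x512x3 uint8, blue, green, red); there is no depth.
- cams.camera_params(name): a dict with "camera_matrix" (3x3 intrinsics, pixels), "k1" (the pictures are not rectified: a ray, as slopes to the right and down, at radius r is drawn at 1 + k1 r^2 times it, then the intrinsics apply), "view" (4x4, takes a point from world to camera coordinates); the wrist camera has in their place "mount" (4x4, takes a point from camera to tool coordinates, whose origin is the TCP and whose axes are the flange's). Camera axes: x right, y down, z forward; pixel columns grow to the right and rows downward; lengths in m; the calibration is good to about 2 mm. A picture is of the moment at which its call begins: read the wrist's pose just before it. camera_params takes no time and is no camera call.
- r.hand_in(): hands the job in; it is judged then, once.
The state is a dict: "time_s": time; "joints": joint angles; "qvel": joint speeds; "tau": joint torques, N m; "position": TCP position; "orientation": TCP orientation; "force": force on the tool from outside, world axes, zero at the start; "moment": the same for the moment, N m; "finger_gap": finger opening in m; "grip_force": force on a finger pad.
Only numpy, scipy, OpenCV 4.12 (cv2) and the standard library are available. Lean on these libraries where they do the work, as an engineer would, in place of code of your own. Each camera call takes 0.05 s, during which the arm holds its last target. There are 200 camera calls.

## Working session

There is one attempt and no reset: what is moved stays moved. The work goes in short steps, Python scripts to look and compute and a tool call to move; the robot and the scene stay as the last step left them, time stands still between calls to the robot, and variables do not carry over. Pictures are saved under pics/ and viewed, at most 14 in all, crops included, and the job is handed in when it is done.

Besides the shell and the picture viewer there is one more tool, called after "Call:" as name(argument=value, ...) on one line, values as JSON. play_rows: Moves the arm, as the interface text tells. Its arguments: {"type":"object","properties":{"moves":{"type":"array"},"claw":{"type":"number"},"newtons":{"type":"number"}},"required":["moves"]}

```bash
mkdir -p pics; cat > h.py <<'E'
import numpy as np, cv2
from scipy.spatial.transform import Rotation as R
from station import sensors, cams, r
def Rt(o): return R.from_euler('xyz',o,degrees=True).as_matrix()
def cam(name,obs=None):
    p=cams.camera_params(name); K=np.array(p["camera_matrix"]); k1=p["k1"]
    if name=="wrist":
        o=obs or sensors.get_obs(); T=np.eye(4); T[:3,:3]=Rt(o["orientation"]); T[:3,3]=o["position"]
        C=T@np.array(p["mount"])
    else: C=np.linalg.inv(np.array(p["view"]))
    return K,k1,C
def ray(c,uv):
    K,k1,C=c; uv=np.atleast_2d(uv).astype(float)
    d=np.c_[(uv[:,0]-K[0,2])/K[0,0],(uv[:,1]-K[1,2])/K[1,1]]
    s=d.copy()
    for _ in range(20): s=d/(1+k1*(s**2).sum(1,keepdims=True))
    return C[:3,3],np.c_[s,np.ones(len(s))]@C[:3,:3].T
def onz(c,uv,z):
    o,D=ray(c,uv); return o+D*((z-o[2])/D[:,2:3])
def proj(c,P):
    K,k1,C=c; P=np.atleast_2d(P); q=(P-C[:3,3])@C[:3,:3]; s=q[:,:2]/q[:,2:]
    s=s*(1+k1*(s**2).sum(1,keepdims=True)); return s@K[:2,:2].T+K[:2,2]
def shot(name,fn=None):
    o=sensors.get_obs(); c=cam(name,o); im=np.array(cams.capture(name))
    if fn: cv2.imwrite('pics/'+fn+'.png',im)
    return im,c
E
python3 - <<'E'
from h import *
a,c=shot("scene","s0"); b,d=shot("side","d0"); w,e=shot("wrist","w0")
cv2.imwrite('pics/sd.png',cv2.resize(np.hstack([a,b]),(800,300)))
print(c[2].round(3),d[2].round(3),e[2].round(3),np.array(cams.camera_params("wrist")["mount"]).round(3),c[0],e[0]); print(sensors.get_obs())
E
```

```text
[[-0.869 -0.379  0.319  0.171]
 [-0.495  0.648 -0.579  0.759]
 [ 0.013 -0.661 -0.751  1.027]
 [ 0.     0.     0.     1.   ]] [[ 0.828 -0.289  0.481 -0.102]
 [-0.561 -0.435  0.704 -0.762]
 [ 0.005 -0.853 -0.522  0.842]
 [ 0.     0.     0.     1.   ]] [[ 0.384  0.877  0.288  0.136]
 [ 0.923 -0.365 -0.119  0.538]
 [ 0.     0.312 -0.95   0.373]
 [ 0.     0.     0.     1.   ]] [[ 0.    -0.95  -0.312  0.081]
 [ 1.    -0.     0.001 -0.001]
 [-0.001 -0.312  0.95  -0.173]
 [ 0.     0.     0.     1.   ]] [[421.03285477   0.         269.65538684]
 [  0.         421.03285477 190.60855375]
 [  0.           0.           1.        ]] [[267.92119617   0.         253.92400123]
 [  0.         267.92119617 191.52526347]
 [  0.           0.           1.        ]]
{'time_s': 0.15, 'joints': array([ 6.36220334e+01,  1.72075161e+01,  8.71704448e+01, -7.32733200e-04,
        7.56707221e+01, -3.81584113e+00]), 'qvel': array([ 0.08512721, -0.12527529, -0.20818636, -0.05160725, -0.04737768,
       -0.06770578]), 'tau': array([ 7.83059522e-05, -5.43669963e+01, -3.61884928e+01, -5.26460190e-05,
        3.13805118e-03,  2.29152045e-05]), 'position': array([0.21094559, 0.50772859, 0.20067177]), 'orientation': array([-1.79951378e+02, -2.53162904e-03,  1.57438055e+02]), 'force': array([-0.76170343,  0.95456184,  0.70277791]), 'moment': array([0.01549013, 0.01254574, 0.00417646]), 'grip_force': 0.0, 'finger_gap': 0.0854782126559826}
```

View pics/s0.png

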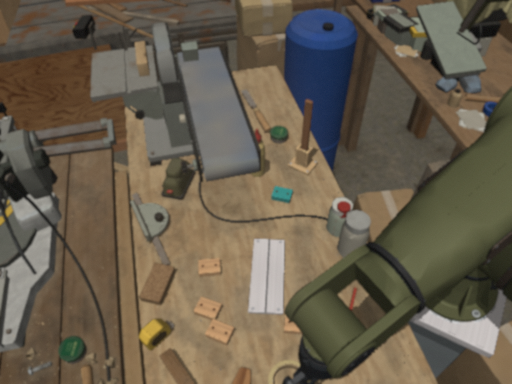

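View pics/d0.png

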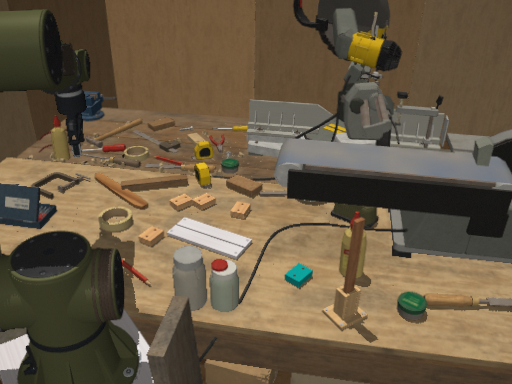

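The scene picture shows three blocks at about (209,267), (208,307) and (220,330), and the fourth is partly hidden at (290,325). The plate is at (266,275) and the stick and holder at (305,150). The side picture shows all four blocks, at (151,236), (180,202), (205,201) and (241,209), with the plate at (208,238) and the holder at (347,300).

```bash
python3 - <<'E'
from h import *
def go(n,f,pts,plate):
    im=cv2.imread(f); c=cam(n); hsv=cv2.cvtColor(im,cv2.COLOR_BGR2HSV)
    for (u,v) in pts: print(n,(u,v),hsv[v,u])
    for nm,z,p0s in (("block",.02,pts),("plate",.012,[plate])):
      for (u,v) in p0s:
        lab=cv2.cvtColor(im,cv2.COLOR_BGR2LAB).astype(int)
        ref=np.median(lab[v-2:v+3,u-2:u+3].reshape(-1,3),0)
        m=(np.abs(lab-ref).max(2)<14).astype(np.uint8)
        if nm=="plate": m=cv2.morphologyEx(m,cv2.MORPH_CLOSE,np.ones((5,5)))
        N,L,S,ce=cv2.connectedComponentsWithStats(m); l=L[v,u]
        cs,_=cv2.findContours((L==l).astype(np.uint8),0,2); k=max(cs,key=len)[:,0]
        P=onz(c,k,z)[:,:2]*1000
        rc=cv2.minAreaRect(P.astype(np.float32)); print(nm,S[l][4],np.round(rc[0],1),np.round(rc[1],1),round(rc[2],1))
go("scene",'pics/s0.png',[(209,264),(208,305),(220,328)],(258,275))
go("side",'pics/d0.png',[(151,233),(180,200),(205,199),(241,206)],(215,234))
c=cam("scene");d=cam("side")
print("holder foot/tube top side", onz(d,[[345,287],[357,220],[357,220]],.08), onz(c,[[304,150]],.08), onz(c,[[308,101]],.27),onz(d,[[357,221]],.27))
a=cv2.imread('pics/s0.png');b=cv2.imread('pics/d0.png')
A=cv2.resize(a[230:350,170:330],(800,600),interpolation=2); cv2.imwrite('pics/z1.png',A)
B=cv2.resize(b[200:350,290:490],(800,600),interpolation=2); cv2.imwrite('pics/z2.png',B)
E
```

```text
scene (209, 264) [ 15 109 190]
scene (208, 305) [ 15 110 192]
scene (220, 328) [ 15 110 192]
block 341 [622.4 283.9] [ 59.5 100.7] 32.1
block 311 [540.2 410.6] [57.5 43.2] 9.8
block 389 [495.  449.3] [90.  42.6] 7.9
plate 2260 [457.9 241.9] [ 86.3 227.1] 27.4
side (151, 233) [ 16 125 222]
side (180, 200) [ 16 125 222]
side (205, 199) [ 16 124 223]
side (241, 206) [ 16 127 221]
block 177 [319.4 342. ] [58.1 66.9] 29.3
block 245 [513.1 423.4] [ 64.5 144.6] 61.6
block 245 [513.1 423.4] [ 64.5 144.6] 61.6
block 140 [609.3 303.9] [59.5 43.3] 37.2
plate 1431 [459.8 239.9] [ 86.6 225.9] 26.9
holder foot/tube top side [[ 0.56875316 -0.18669844  0.08      ]
 [ 0.78648261 -0.00678341  0.08      ]
 [ 0.78648261 -0.00678341  0.08      ]] [[ 0.56354604 -0.18290565  0.08      ]] [[ 0.56957466 -0.1906599   0.27      ]] [[ 0.56237777 -0.197677    0.27      ]]
```

View pics/z2.png

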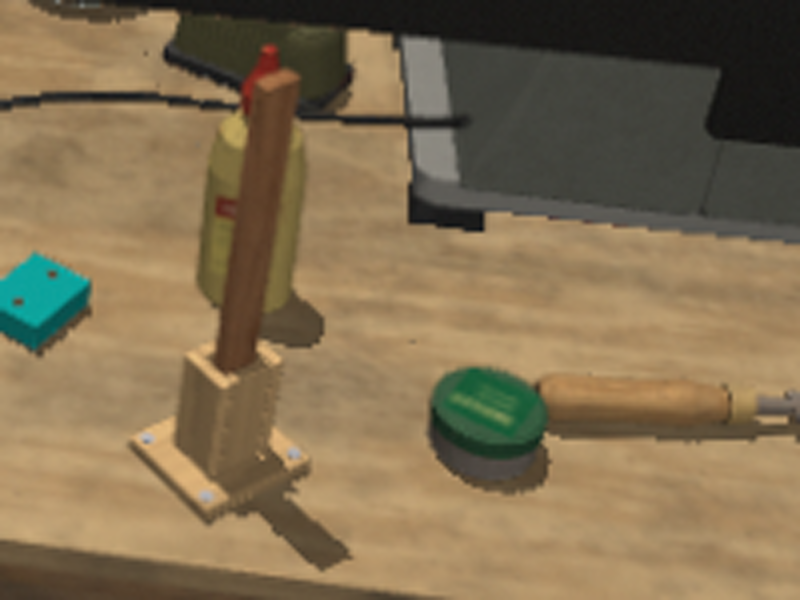

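The zoomed side view shows the holder tube at about (228,370) in the crop, with the stick leaning slightly in it. The glue bottle stands just behind it and the turquoise look-alike is to the left. I'll move to a viewing pose above the blocks.

Call:
play_rows(moves=[{"offset": [1,-0.35,0.5],"dr": [0,0,-0.8]},{"offset": [1,-0.35,0.5],"dr": [0,0,-0.8]},{"offset": [1,-0.35,0.5],"dr": [0,0,-0.8]},{"offset": [1,-0.35,0.5],"dr": [0,0,-0.8]},{"offset": [1,-0.35,0.5],"dr": [0,0,-0.8]},{"offset": [1,-0.35,0.5],"dr": [0,0,-0.8]},{"offset": [1,-0.35,0.5],"dr": [0,0,-0.8]},{"offset": [1,-0.35,0.5],"dr": [0,0,-0.8]},{"offset": [1,-0.35,0.5],"dr": [0,0,-0.8]},{"offset": [1,-0.35,0.5],"dr": [0,0,-0.8]}])

```text
time_s: 1.15
position: [0.4118, 0.4374, 0.3012]
orientation: [-180.0, 0.0, 117.3]
force: [0.0, 0.2, 0.2]
finger_gap: 0.0853
grip_force: 0.0
```

Call:
play_rows(moves=[{"offset": [0,0,0],"dr": [0,0,0]},{"offset": [0,0,0],"dr": [0,0,0]},{"offset": [0,0,0],"dr": [0,0,0]}])

```text
time_s: 1.45
position: [0.4102, 0.4382, 0.3005]
orientation: [-179.9, 0.0, 117.5]
force: [0.0, 0.2, -0.2]
finger_gap: 0.0854
grip_force: 0.0
```

```bash
cat >> h.py <<'E'
def blocks(im,c,z=.02,lo=400,hi=None):
    "flat blocks: bright sand-coloured top faces, centre mm and long-axis angle"
    hsv=cv2.cvtColor(im,cv2.COLOR_BGR2HSV); m=cv2.inRange(hsv,(12,95,180),(19,150,255))
    m=cv2.morphologyEx(m,cv2.MORPH_OPEN,np.ones((3,3)))
    out=[]
    for k in cv2.findContours(m,0,2)[0]:
        if cv2.contourArea(k)<lo: continue
        P=onz(c,k[:,0],z)[:,:2]*1000; (ce,(w,h),a)=cv2.minAreaRect(P.astype(np.float32))
        if w<h: a+=90; w,h=h,w
        if 50<w<75 and 36<h<62: out.append((np.round(ce,1),round(w,1),round(h,1),round((a+90)%180-90,1)))
    return out
E
python3 - <<'E'
from h import *
o=sensors.get_obs(); print(o['position'],o['orientation'],o['joints'].round(1))
im,c=shot("wrist","w1"); print(blocks(im,c)); 
hsv=cv2.cvtColor(im,cv2.COLOR_BGR2HSV)
print(proj(c,[[.61,.304,.02],[.54,.41,.02],[.495,.449,.02],[.319,.342,.02]]))
for u,v in proj(c,[[.61,.304,.02],[.54,.41,.02],[.495,.449,.02],[.319,.342,.02]]).astype(int): print(hsv[v-2,u] if 0<=v<384 and 0<=u<512 else None)
s=cam("scene"); print(onz(s,[[236,170]],.28), onz(s,[[345,205]],.12),onz(s,[[357,215]],.14))
E
```

```text
[0.41023203 0.43815816 0.30046768] [-1.79944931e+02  6.41970310e-03  1.17539840e+02] [43.4 21.  69.1  0.  89.9 15.8]
[]
[[313.60759001 261.35839752]
 [311.32200435 200.45316488]
 [300.86434915 170.45288829]
 [183.12842693 177.96914853]]
[ 16 130 155]
[ 15 130 157]
[ 15 129 158]
[ 15 130 172]
[[0.59331897 0.16580931 0.28      ]] [[ 0.34703245 -0.00070291  0.12      ]] [[0.30129768 0.0319469  0.14      ]]
```

View pics/w1.png

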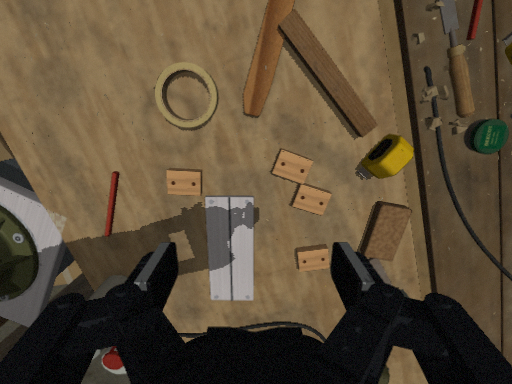

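The wrist view shows all four blocks at (184,182), (293,165), (311,199) and (312,259), with the plate at (230,248). A shadow lies over the left half of the plate.

```bash
cat >> h.py <<'E'
def seedrect(im,c,uv,z,tol=14):
    u,v=[int(round(x)) for x in uv]; lab=cv2.cvtColor(im,cv2.COLOR_BGR2LAB).astype(int)
    m=(np.abs(lab-np.median(lab[v-2:v+3,u-2:u+3].reshape(-1,3),0)).max(2)<tol).astype(np.uint8)
    m=cv2.morphologyEx(m,cv2.MORPH_OPEN,np.ones((3,3))); L=cv2.connectedComponents(m)[1]
    if L[v,u]==0: return None
    k=max(cv2.findContours((L==L[v,u]).astype(np.uint8),0,2)[0],key=len)
    (ce,(w,h),a)=cv2.minAreaRect((onz(c,k[:,0],z)[:,:2]*1000).astype(np.float32))
    if w<h: a+=90; w,h=h,w
    return np.round(ce,1),round(w,1),round(h,1),round((a+90)%180-90,1)
def tri(c1,p1,c2,p2):
    o,d=ray(c1,p1); q,e=ray(c2,p2); d=d[0];e=e[0]
    s=np.linalg.lstsq(np.c_[d,-e],q-o,rcond=None)[0]; return (o+d*s[0]+q+e*s[1])/2, np.linalg.norm(o+d*s[0]-q-e*s[1])
E
python3 - <<'E'
from h import *
im=cv2.imread('pics/w1.png'); c=cam("wrist")
for p in [(184,177),(293,160),(311,193),(312,252)]:
    for t in (10,16,22): print(p,seedrect(im,c,p,.02,t))
# plate corners seen (four corners)
P=onz(c,[[206,197],[252,197],[254,300],[210,299]],.012); print(P.round(3))
a=cam("scene");b=cam("side")
print("nose",tri(a,[[258,165]],b,[[283,168]]),tri(a,[[200,175]],b,[[283,168]]))
print("bottle",tri(a,[[257,133]],b,[[357,213]]))
print("sticktop",tri(a,[[308,101]],b,[[358,221]]))
E
```

```text
(184, 177) (array([316.2, 347.6]), 56.9, 12.6, 27.5)
(184, 177) (array([322.4, 334.2]), 58.2, 42.2, 27.5)
(184, 177) (array([321.7, 333.6]), 57.8, 43.4, 24.4)
(293, 160) (array([476.7, 462.4]), 56.7, 14.0, 9.1)
(293, 160) (array([478.8, 447.8]), 57.7, 43.0, 6.6)
(293, 160) (array([479.1, 447.9]), 58.9, 43.3, 7.2)
(311, 193) (array([537.6, 425.8]), 56.7, 14.2, 9.9)
(311, 193) (array([540. , 411.4]), 57.0, 42.9, 9.1)
(311, 193) (array([540.2, 411.5]), 58.1, 43.2, 9.5)
(312, 252) (array([599.6, 318.5]), 54.8, 13.8, 35.6)
(312, 252) (array([599.3, 317.6]), 56.3, 15.4, 35.5)
(312, 252) (array([617.9, 292.9]), 78.4, 57.4, -53.3)
[[0.369 0.325 0.012]
 [0.444 0.364 0.012]
 [0.553 0.163 0.012]
 [0.47  0.122 0.012]]
nose (array([0.58354914, 0.08908934, 0.24966644]), np.float64(0.023347429235860827)) (array([0.68818976, 0.18102329, 0.2013159 ]), np.float64(0.04008257785581261))
bottle (array([ 0.68645818, -0.08444121,  0.17813448]), np.float64(0.009910247614952229))
sticktop (array([ 0.57041647, -0.19444012,  0.26604418]), np.float64(0.0023117896653894296))
```

Call:
play_rows(moves=[{"offset": [-0.35,-0.69,-0.7],"dr": [0.62,0.323,0]},{"offset": [-0.35,-0.69,-0.7],"dr": [0.62,0.323,0]},{"offset": [-0.35,-0.69,-0.7],"dr": [0.62,0.323,0]},{"offset": [-0.35,-0.69,-0.7],"dr": [0.62,0.323,0]},{"offset": [-0.35,-0.69,-0.7],"dr": [0.62,0.323,0]},{"offset": [-0.35,-0.69,-0.7],"dr": [0.62,0.323,0]},{"offset": [-0.35,-0.69,-0.7],"dr": [0.62,0.323,0]},{"offset": [-0.35,-0.69,-0.7],"dr": [0.62,0.323,0]},{"offset": [-0.35,-0.69,-0.7],"dr": [0.62,0.323,0]},{"offset": [-0.35,-0.69,-0.7],"dr": [0.62,0.323,0]}])

```text
time_s: 2.5
position: [0.3401, 0.2997, 0.1607]
orientation: [180.0, -35.1, 117.5]
force: [-0.4, 0.2, -0.9]
finger_gap: 0.0858
grip_force: 0.0
```

```bash
cat >> h.py <<'E'
def to(pos,Rm):
    o=sensors.get_obs(); d=(np.array(pos)-o['position'])/.02
    rv=R.from_matrix(Rm@Rt(o['orientation']).T).as_rotvec(degrees=True)/5
    print("need offset",d.round(2),"dr",rv.round(2),"joints",o['joints'].round(1),"gap",round(o['finger_gap'],4))
def tool(ydeg,tilt):
    "tool down, closing line along ydeg, then tilted about it (deg): + = handle to the right"
    a=np.radians(ydeg); e=np.array([np.cos(a),np.sin(a),0]); x=np.array([-e[1],e[0],0])
    return R.from_rotvec(e*np.radians(tilt)).as_matrix()@np.c_[x,e,[0,0,-1]]
def pick(b,ydeg,tilt=35,du=.008,z=.0035,back=.08):
    M=tool(ydeg,tilt); a=np.radians(ydeg); u=np.array([-np.sin(a),np.cos(a)])
    T=np.r_[np.array(b)/1000+u*du,z]; print('hover'); to(T-back*M[:,2],M); print('final'); to(T,M)
E
python3 - <<'E'
from h import *
pick([322,334],27.5); im,c=shot("wrist","w2"); print(proj(c,[[.322,.334,.02]]))
s=cam("side"); im,c=shot("side","d1"); 
E
```

```text
hover
need offset [-0.03  0.03 -4.58] dr [-0.02 -0.01 -0.  ] joints [ 16.4   9.6 109.6  36.3  72.4 -26. ] gap 0.0858
final
need offset [-1.09  2.07 -7.86] dr [-0.02 -0.01 -0.  ] joints [ 16.4   9.6 109.6  36.3  72.4 -26. ] gap 0.0858
[[254.66648831 212.6448242 ]]
```

View pics/w2.png

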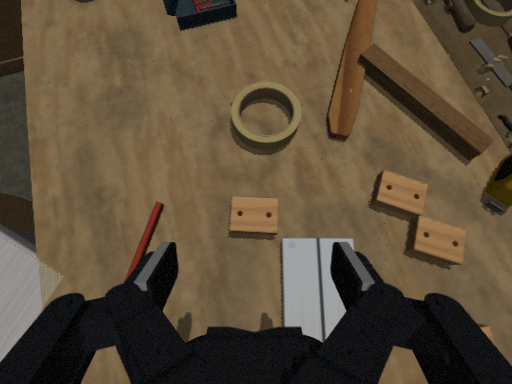

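The block sits at (254,214), as predicted, and the yaw matches. I'll descend along the tool axis.

Call:
play_rows(moves=[{"offset": [0,0,-0.92],"dr": [0,0,0]},{"offset": [0,0,-0.92],"dr": [0,0,0]},{"offset": [0,0,-0.92],"dr": [0,0,0]},{"offset": [0,0,-0.92],"dr": [0,0,0]},{"offset": [0,0,-0.92],"dr": [0,0,0]},{"offset": [-0.36,0.69,-1.0],"dr": [0,0,0]},{"offset": [-0.36,0.69,-1.0],"dr": [0,0,0]},{"offset": [-0.36,0.69,-1.0],"dr": [0,0,0]},{"offset": [0,0,-0.1],"dr": [0,0,0]},{"offset": [0,0,0],"dr": [0,0,0]}])

```text
time_s: 3.6
position: [0.3193, 0.3417, 0.0074]
orientation: [-179.9, -34.9, 117.5]
force: [-0.2, 0.0, 1.0]
finger_gap: 0.0853
grip_force: 0.0
```

Call:
play_rows(moves=[{"offset": [0,0,0],"dr": [0,0,0]},{"offset": [0,0,0],"dr": [0,0,0]}])

```text
time_s: 3.8
position: [0.3203, 0.3412, 0.008]
orientation: [179.9, -34.9, 117.5]
force: [-0.6, -0.3, 0.4]
finger_gap: 0.0854
grip_force: 0.0
```

```bash
python3 - <<'E'
from h import *
pick([322,334],27.5); im,c=shot("side","d2"); print(sensors.get_obs()['force'])
p=proj(c,[[.322,.334,.02]])[0].astype(int); cv2.imwrite('pics/z3.png',cv2.resize(im[p[1]-75:p[1]+45,p[0]-80:p[0]+80],(640,480),interpolation=2))
E
```

```text
hover
need offset [ 0.96 -2.04  3.05] dr [0.01 0.01 0.01] joints [ 22.4  25.8 114.4  45.4  53.3 -37.3] gap 0.0854
final
need offset [-0.1  -0.01 -0.22] dr [0.01 0.01 0.01] joints [ 22.4  25.8 114.4  45.4  53.3 -37.3] gap 0.0854
[0.89212714 1.1473184  0.10450949]
```

View pics/z3.png

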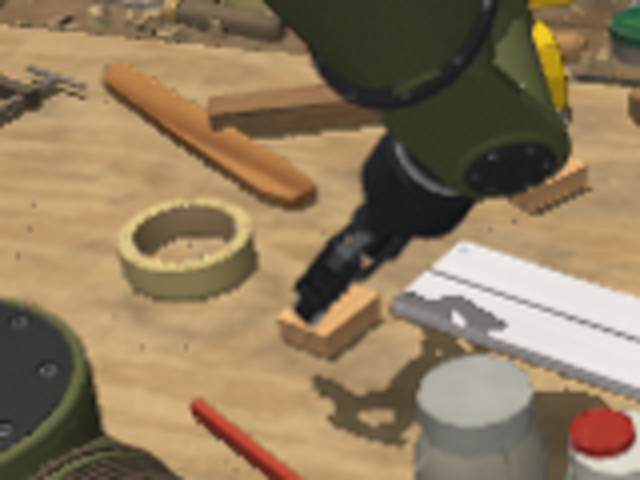

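The fingers straddle the block ends. I'll lower a little and grip.

Call:
play_rows(moves=[{"offset": [-0.1,0,-0.2],"dr": [0,0,0]},{"offset": [0,0,0],"dr": [0,0,0]}])

```text
time_s: 4.05
position: [0.3172, 0.3411, 0.0029]
orientation: [-179.9, -35.0, 117.4]
force: [-0.7, -0.5, 0.3]
finger_gap: 0.0849
grip_force: 0.0
```

Call:
play_rows(moves=[{"offset": [0,0,0],"dr": [0,0,0]},{"offset": [0,0,0],"dr": [0,0,0]},{"offset": [0,0,0],"dr": [0,0,0]},{"offset": [0,0,0],"dr": [0,0,0]},{"offset": [0,0,0],"dr": [0,0,0]},{"offset": [0,0,0],"dr": [0,0,0]},{"offset": [0,0,0],"dr": [0,0,0]},{"offset": [0,0,0],"dr": [0,0,0]}], claw=1, newtons=40)

```text
time_s: 4.85
position: [0.3174, 0.3413, 0.0031]
orientation: [-179.9, -35.0, 117.4]
force: [0.5, -0.7, 0.1]
finger_gap: 0.0
grip_force: 0.0
```

Call:
play_rows(moves=[{"offset": [0,0,0.8],"dr": [0,0,0]},{"offset": [0,0,1],"dr": [0,0,0]},{"offset": [0,0,1],"dr": [0,0,0]},{"offset": [0,0,1],"dr": [0,0,0]},{"offset": [0,0,1],"dr": [0,0,0]},{"offset": [0,0,1],"dr": [0,0,0]},{"offset": [0,0,0.5],"dr": [0,0,0]},{"offset": [0,0,0],"dr": [0,0,0]}])

```text
time_s: 5.65
position: [0.3178, 0.3415, 0.1299]
orientation: [179.9, -34.9, 117.5]
force: [-0.1, -1.2, -0.2]
finger_gap: -0.0003
grip_force: 0.0
```

```bash
python3 - <<'E'
from h import *
o=sensors.get_obs(); print(o['position'],o['finger_gap'],o['grip_force'],o['joints'].round(1)); im,c=shot("side","d3")
p=proj(c,[o['position']])[0].astype(int); cv2.imwrite('pics/z4.png',cv2.resize(im[p[1]-75:p[1]+45,p[0]-80:p[0]+80],(640,480),interpolation=2))
E
```

```text
[0.31783933 0.34148448 0.12990955] -0.00029521704629550304 0.0 [ 22.5  11.8 111.7  38.8  65.7 -24.3]
```

View pics/z4.png

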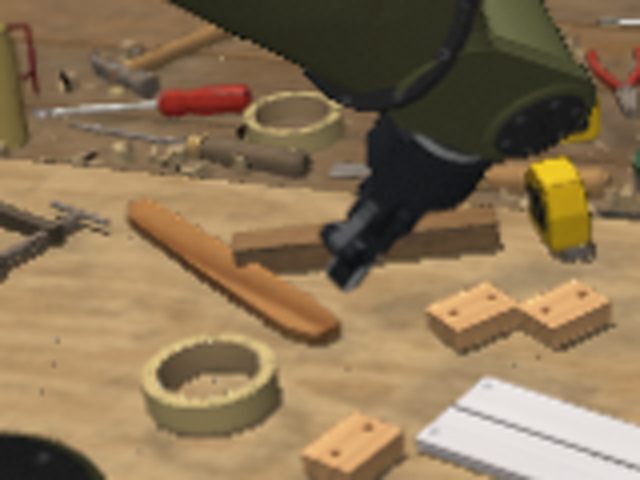

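The grip missed: the tips stood too high and closed over the block. I'll find where the block is now and grip deeper, with the fingers preclosed to about 68 mm.

Call:
play_rows(moves=[{"offset": [0,0,0],"dr": [0,0,0]},{"offset": [0,0,0],"dr": [0,0,0]},{"offset": [0.25,-0.5,0],"dr": [0,0,0]},{"offset": [0.25,-0.5,0],"dr": [0,0,0]},{"offset": [0.25,-0.5,0],"dr": [0,0,0]},{"offset": [0.25,-0.5,0],"dr": [0,0,0]},{"offset": [0,0,0],"dr": [0,0,0]},{"offset": [0,0,0],"dr": [0,0,0]}], claw=-0.62)

```text
time_s: 6.5
position: [0.3377, 0.3011, 0.1291]
orientation: [-179.9, -35.0, 117.4]
force: [-1.0, -0.3, 0.3]
finger_gap: 0.0694
grip_force: 0.0
```

```bash
python3 - <<'E'
from h import *
im,c=shot("wrist","w3"); q=proj(c,[[.322,.334,.02]])[0]; print(q)
for dv in (-8,8):
  for t in (14,20): print(seedrect(im,c,(q[0],q[1]+dv),.02,t))
s,d=shot("side","d4"); q=proj(d,[[.322,.334,.02]])[0]
for t in (14,20): print('side',seedrect(s,d,q-[0,2],.02,t))
print(sensors.get_obs()['finger_gap'],sensors.get_obs()['position'])
E
```

```text
[256.13258167 208.31777232]
(array([322.3, 333.1]), 57.0, 42.7, 25.3)
(array([322.6, 333.3]), 59.0, 43.1, 24.6)
(array([322.3, 333.1]), 57.1, 42.8, 25.1)
(array([322.5, 333.2]), 58.9, 43.3, 24.8)
side (array([324.1, 331.9]), 56.4, 44.5, 29.0)
side (array([318.6, 346.5]), 74.3, 58.4, -66.4)
0.06901519121776388 [0.33731356 0.30142878 0.1290947 ]
```

View pics/w3.png

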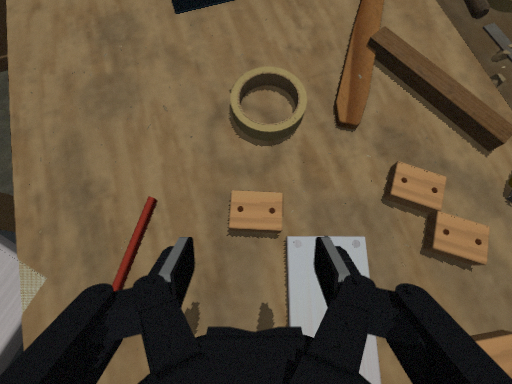

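The block is still at (322,333) mm. I'll descend deeper this time and watch the vertical force.

```bash
python3 - <<'E'
from h import *
pick([322.3,333.2],27,du=.009,z=-.002)
E
```

```text
hover
need offset [ 0.09 -0.05 -3.28] dr [ 0.01 -0.   -0.09] joints [ 16.8  12.1 111.4  37.2  68.7 -28.4] gap 0.069
final
need offset [-0.95  1.99 -6.55] dr [ 0.01 -0.   -0.09] joints [ 16.8  12.1 111.4  37.2  68.7 -28.4] gap 0.069
```

Call:
play_rows(moves=[{"offset": [0,0,-1],"dr": [0,0,-0.09]},{"offset": [0,0,-1],"dr": [0,0,0]},{"offset": [0,0,-1],"dr": [0,0,0]},{"offset": [-0.24,0.5,-0.9],"dr": [0,0,0]},{"offset": [-0.24,0.5,-0.9],"dr": [0,0,0]},{"offset": [-0.24,0.5,-0.9],"dr": [0,0,0]},{"offset": [-0.24,0.5,-0.6],"dr": [0,0,0]},{"offset": [0,0,0],"dr": [0,0,0]},{"offset": [0,0,0],"dr": [0,0,0]}])

```text
time_s: 7.5
position: [0.3181, 0.3414, 0.0034]
orientation: [-179.9, -35.0, 117.0]
force: [0.1, -0.5, 0.2]
finger_gap: 0.0691
grip_force: 0.0
```

Call:
play_rows(moves=[{"offset": [0,0,-0.15],"dr": [0,0,0]},{"offset": [0,0,0],"dr": [0,0,0]}])

```text
time_s: 7.7
position: [0.3186, 0.3411, 0.0004]
orientation: [-180.0, -35.0, 117.0]
force: [-0.1, -0.6, 0.3]
finger_gap: 0.0693
grip_force: 0.0
```

Call:
play_rows(moves=[{"offset": [0,0,-0.15],"dr": [0,0,0]},{"offset": [0,0,0],"dr": [0,0,0]}])

```text
time_s: 7.9
position: [0.3183, 0.3411, -0.003]
orientation: [-179.9, -35.0, 116.9]
force: [-0.7, 0.0, -0.1]
finger_gap: 0.0695
grip_force: 0.0
```

Call:
play_rows(moves=[{"offset": [0,0,-0.15],"dr": [0,0,0]},{"offset": [0,0,0],"dr": [0,0,0]}])

```text
time_s: 8.1
position: [0.3181, 0.3412, -0.0062]
orientation: [-179.9, -35.0, 117.0]
force: [-0.3, -0.3, -0.6]
finger_gap: 0.0691
grip_force: 0.0
```

Call:
play_rows(moves=[{"offset": [0,0,0],"dr": [0,0,0]},{"offset": [0,0,0],"dr": [0,0,0]},{"offset": [0,0,0],"dr": [0,0,0]},{"offset": [0,0,0],"dr": [0,0,0]},{"offset": [0,0,0],"dr": [0,0,0]}], claw=1, newtons=40)

```text
time_s: 8.6
position: [0.3187, 0.3412, -0.0053]
orientation: [180.0, -35.0, 117.0]
force: [0.4, -7.5, 10.2]
finger_gap: 0.0545
grip_force: 39.5
```

Call:
play_rows(moves=[{"offset": [0,0,0.5],"dr": [0,0,0]},{"offset": [0,0,1],"dr": [0,0,0]},{"offset": [0,0,1],"dr": [0,0,0]},{"offset": [0,0,1],"dr": [0,0,0]},{"offset": [0,0,1],"dr": [0,0,0]},{"offset": [0,0,1],"dr": [0,0,0]},{"offset": [0,0,0],"dr": [0,0,0]}])

```text
time_s: 9.3
position: [0.3192, 0.3417, 0.1066]
orientation: [179.8, -34.9, 117.1]
force: [0.2, 0.4, -0.0]
finger_gap: -0.0003
grip_force: 0.0
```

```bash
python3 - <<'E'
from h import *
o=sensors.get_obs(); print(o['position'],o['finger_gap'],o['grip_force']); im,c=shot("side","d5"); w,_=shot("wrist","w5")
p=proj(c,[o['position']])[0].astype(int); cv2.imwrite('pics/z5.png',np.hstack([cv2.resize(im[p[1]-60:p[1]+60,p[0]-65:p[0]+65],(400,369),interpolation=2),cv2.resize(w[184:384,130:350],(400,369))]))
E
```

```text
[0.3191723  0.34174473 0.10660319] -0.0003043109764524342 0.0
```

View pics/z5.png

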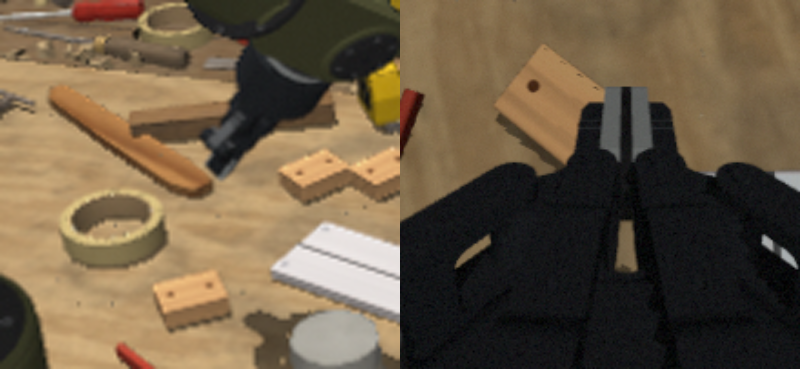

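The left panel shows the block back on the bench. The right panel shows it turned about 30° by an off-centre pinch, with the closed fingertips at about (627,87) in the crop. I'll check the tip location against the calibration.

Call:
play_rows(moves=[{"offset": [0.25,-0.5,1],"dr": [0,0,0]},{"offset": [0.25,-0.5,1],"dr": [0,0,0]},{"offset": [0.25,-0.5,0],"dr": [0,0,0]},{"offset": [0.25,-0.5,0],"dr": [0,0,0]},{"offset": [0,0,0],"dr": [0,0,0]},{"offset": [0,0,0],"dr": [0,0,0]}])

```text
time_s: 10.0
position: [0.338, 0.3011, 0.1432]
orientation: [-179.8, -35.0, 116.9]
force: [0.4, 1.3, 0.4]
finger_gap: -0.0002
grip_force: 0.0
```

```bash
python3 - <<'E'
from h import *
im,c=shot("wrist","w6"); o=sensors.get_obs(); M=Rt(o['orientation']); p=o['position']
for b in (0,.005,.01,.013,.019,.03): print(b,proj(c,[p-b*M[:,2], p-b*M[:,2]+.011*M[:,0], p-b*M[:,2]-.011*M[:,0]]).round(0).tolist())
q=proj(c,[[.322,.333,.02]])[0]; print(q)
for dv in (-8,0,8):print(seedrect(im,c,(q[0],q[1]+dv),.02,18))
cv2.imwrite('pics/z6.png',cv2.resize(im[150:300,160:360],(800,600),interpolation=2))
E
```

```text
0 [[256.0, 223.0], [256.0, 208.0], [256.0, 237.0]]
0.005 [[256.0, 226.0], [256.0, 211.0], [256.0, 240.0]]
0.01 [[256.0, 229.0], [256.0, 214.0], [256.0, 244.0]]
0.013 [[256.0, 231.0], [256.0, 216.0], [256.0, 246.0]]
0.019 [[256.0, 235.0], [256.0, 220.0], [256.0, 251.0]]
0.03 [[256.0, 244.0], [256.0, 227.0], [256.0, 260.0]]
[255.38259403 211.75847386]
(array([255.5, 405.5]), 733.0, 498.7, 26.5)
(array([239.9, 407.2]), 690.2, 504.9, 28.4)
(array([255.5, 405.5]), 733.0, 498.7, 26.5)
```

View pics/z6.png

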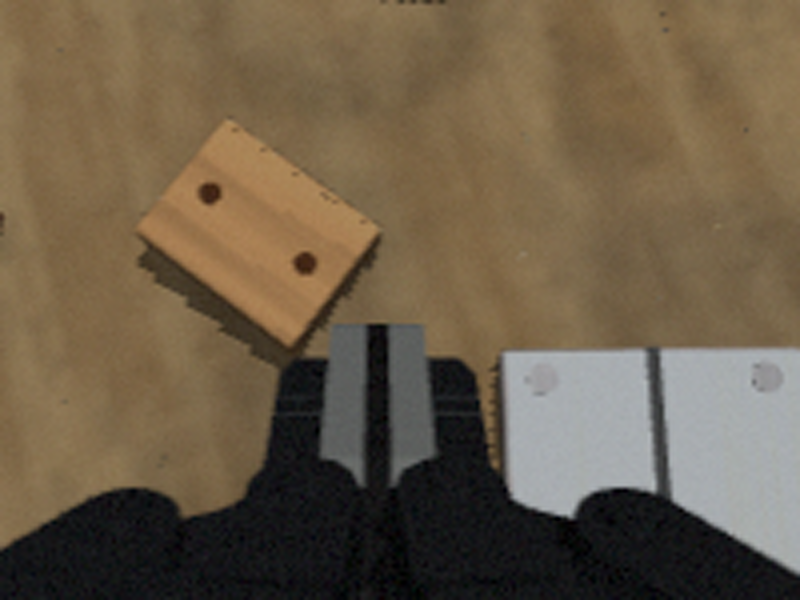

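The closed tips appear at row 231, while the nominal TCP projects to row 223. I'll touch the bench lightly with the closed fingers to find where the tips really are.

Call:
play_rows(moves=[{"offset": [0,0,-1],"dr": [0,0,0]},{"offset": [0,0,-1],"dr": [0,0,0]},{"offset": [0,0,-1],"dr": [0,0,0]},{"offset": [0,0,-1],"dr": [0,0,0]},{"offset": [0,0,-1],"dr": [0,0,0]},{"offset": [0,0,-1],"dr": [0,0,0]},{"offset": [0,0,-0.5],"dr": [0,0,0]},{"offset": [0,0,0],"dr": [0,0,0]}])

```text
time_s: 10.85
position: [0.3374, 0.3013, 0.0131]
orientation: [-179.8, -35.0, 116.9]
force: [-0.4, 0.2, 0.3]
finger_gap: -0.0
grip_force: 0.0
```

Call:
play_rows(moves=[{"offset": [0,0,-0.15],"dr": [0,0,0]},{"offset": [0,0,-0.15],"dr": [0,0,0]}])

```text
time_s: 11.05
position: [0.3386, 0.3015, 0.0086]
orientation: [180.0, -34.9, 117.0]
force: [-0.1, -0.3, -0.0]
finger_gap: -0.0
grip_force: 0.0
```

Call:
play_rows(moves=[{"offset": [0,0,-0.1],"dr": [0,0,0]},{"offset": [0,0,-0.1],"dr": [0,0,0]}])

```text
time_s: 11.25
position: [0.3384, 0.3014, 0.0043]
orientation: [-180.0, -34.9, 117.0]
force: [-0.4, -0.6, 0.5]
finger_gap: 0.0001
grip_force: 0.0
```

Call:
play_rows(moves=[{"offset": [0,0,-0.1],"dr": [0,0,0]},{"offset": [0,0,-0.1],"dr": [0,0,0]}])

```text
time_s: 11.45
position: [0.3383, 0.3013, 0.0]
orientation: [-180.0, -35.0, 117.0]
force: [0.3, 1.3, 0.6]
finger_gap: -0.0002
grip_force: 0.0
```

Call:
play_rows(moves=[{"offset": [0,0,-0.1],"dr": [0,0,0]},{"offset": [0,0,-0.1],"dr": [0,0,0]}])

```text
time_s: 11.65
position: [0.3382, 0.3013, -0.0041]
orientation: [-179.9, -35.0, 117.0]
force: [-0.3, 0.6, 0.3]
finger_gap: -0.0
grip_force: 0.0
```

Call:
play_rows(moves=[{"offset": [0,0,-0.1],"dr": [0,0,0]},{"offset": [0,0,0],"dr": [0,0,0]}])

```text
time_s: 11.85
position: [0.3381, 0.3013, -0.0062]
orientation: [-179.9, -35.0, 117.0]
force: [0.6, 0.1, -0.4]
finger_gap: 0.0002
grip_force: 0.0
```

Call:
play_rows(moves=[{"offset": [0,0,-0.1],"dr": [0,0,0]},{"offset": [0,0,0],"dr": [0,0,0]}])

```text
time_s: 12.05
position: [0.3382, 0.3013, -0.0081]
orientation: [-179.9, -35.0, 117.0]
force: [-0.1, -0.1, 0.0]
finger_gap: -0.0001
grip_force: 0.0
```

Call:
play_rows(moves=[{"offset": [0,0,-0.1],"dr": [0,0,0]},{"offset": [0,0,0],"dr": [0,0,0]}])

```text
time_s: 12.25
position: [0.3382, 0.3013, -0.0101]
orientation: [-179.9, -35.0, 117.0]
force: [0.4, -0.3, -0.1]
finger_gap: 0.0003
grip_force: 0.0
```

Call:
play_rows(moves=[{"offset": [0,0,-0.1],"dr": [0,0,0]},{"offset": [0,0,-0.1],"dr": [0,0,0]}])

```text
time_s: 12.45
position: [0.3383, 0.3013, -0.014]
orientation: [-180.0, -35.0, 117.0]
force: [0.3, -0.3, 0.0]
finger_gap: -0.0001
grip_force: 0.0
```

Call:
play_rows(moves=[{"offset": [0,0,-0.1],"dr": [0,0,0]},{"offset": [0,0,0],"dr": [0,0,0]}])

```text
time_s: 12.65
position: [0.3381, 0.3012, -0.0162]
orientation: [-179.9, -35.0, 116.9]
force: [-0.5, -0.2, -0.0]
finger_gap: 0.0002
grip_force: 0.0
```

Call:
play_rows(moves=[{"offset": [0,0,-0.1],"dr": [0,0,0]},{"offset": [0,0,0],"dr": [0,0,0]}])

```text
time_s: 12.85
position: [0.3382, 0.3013, -0.0181]
orientation: [-179.9, -35.0, 117.0]
force: [-0.1, 0.5, 0.6]
finger_gap: 0.0004
grip_force: 0.0
```

```bash
python3 - <<'E'
from h import *
im,c=shot("side","d7"); o=sensors.get_obs(); M=Rt(o['orientation']); p=o['position']; print(p,o['force'])
q=proj(c,[p])[0].astype(int); print(proj(c,[p,p-.03*M[:,2],p-.1*M[:,2]]),q)
cv2.imwrite('pics/z7.png',cv2.resize(im[q[1]-75:q[1]+15,q[0]-50:q[0]+70],(800,600),interpolation=2))
E
```

```text
[ 0.33815635  0.30126752 -0.01801911] [ 0.12310859  0.15019576 -0.47302705]
[[160.90178386 247.16164725]
 [165.11095756 241.97382331]
 [175.43994193 229.25021068]] [160 247]
```

View pics/z7.png

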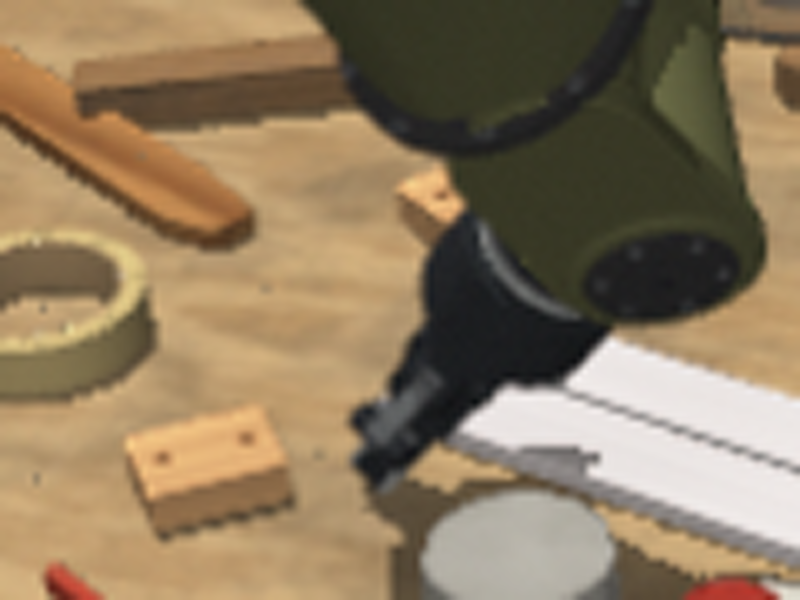

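The fingertip is at about (166,245) in the full image, matching a point about 28 mm behind the reported TCP. So the real tips sit well behind the reported TCP. I'll find the exact contact.

Call:
play_rows(moves=[{"offset": [0,0,-0.1],"dr": [0,0,0]},{"offset": [0,0,0],"dr": [0,0,0]}])

```text
time_s: 13.1
position: [0.3382, 0.3013, -0.0201]
orientation: [-179.9, -35.0, 117.0]
force: [-0.5, -0.1, -0.0]
finger_gap: 0.0003
grip_force: 0.0
```

Call:
play_rows(moves=[{"offset": [0,0,-0.1],"dr": [0,0,0]},{"offset": [0,0,0],"dr": [0,0,0]}])

```text
time_s: 13.3
position: [0.3384, 0.3015, -0.0207]
orientation: [-180.0, -35.1, 117.0]
force: [-5.0, -8.5, 24.3]
finger_gap: -0.0001
grip_force: 12.3
```

Call:
play_rows(moves=[{"offset": [0,0,-0.1],"dr": [0,0,0]},{"offset": [0,0,0],"dr": [0,0,0]}])

```text
time_s: 13.5
position: [0.3385, 0.3017, -0.021]
orientation: [180.0, -35.2, 117.1]
force: [-10.2, -20.7, 56.2]
finger_gap: -0.0002
grip_force: 27.9
```

Call:
play_rows(moves=[{"offset": [0,0,-0.1],"dr": [0,0,0]},{"offset": [0,0,0],"dr": [0,0,0]}])

```text
time_s: 13.7
position: [0.3386, 0.302, -0.0213]
orientation: [179.9, -35.3, 117.2]
force: [-17.9, -33.4, 88.0]
finger_gap: -0.0001
grip_force: 43.9
```

Contact was at TCP z of about −20 mm, so the real tips lie roughly 32 mm behind the reported TCP when shut. I'll raise, reopen and re-measure the block with this correction.

Call:
play_rows(moves=[{"offset": [0,0,0.5],"dr": [0,0,0]},{"offset": [0.05,-0.1,1],"dr": [0,0,0]},{"offset": [0.1,-0.2,1],"dr": [0,0,0]},{"offset": [0.1,-0.2,1],"dr": [0,0,0]},{"offset": [0,0,1],"dr": [0,0,0]},{"offset": [0,0,1],"dr": [0.22,0.11,0]},{"offset": [0,0,1],"dr": [0.22,0.11,0]},{"offset": [0,0,1],"dr": [0.22,0.11,0]},{"offset": [0,0,0],"dr": [0.22,0.11,0]},{"offset": [0,0,0],"dr": [0,0,0]}], claw=-0.62)

```text
time_s: 14.7
position: [0.3432, 0.291, 0.1236]
orientation: [-180.0, -39.9, 117.0]
force: [0.2, -0.0, -0.1]
finger_gap: 0.0691
grip_force: 0.0
```

```bash
cat >> h.py <<'E'
def find(im,c,z=.02,lo=250):
    "all block-coloured rectangles in a wrist picture"
    lab=cv2.cvtColor(im,cv2.COLOR_BGR2HSV); out=[]
    m=cv2.inRange(lab,(10,105,145),(19,175,255)); m=cv2.morphologyEx(m,cv2.MORPH_CLOSE,np.ones((5,5))); m=cv2.morphologyEx(m,cv2.MORPH_OPEN,np.ones((5,5)))
    for k in cv2.findContours(m,0,2)[0]:
        if cv2.contourArea(k)<lo: continue
        P=onz(c,k[:,0],z)[:,:2]*1000; (ce,(w,h),a)=cv2.minAreaRect(P.astype(np.float32))
        if w<h: a+=90; w,h=h,w
        if 45<w<80 and 30<h<65: out.append((k[:,0].mean(0).round(),np.round(ce,1),round(w,1),round(h,1),round((a+90)%180-90,1)))
    return out
E
python3 - <<'E'
from h import *
im,c=shot("wrist","w8"); 
for x in find(im,c): print(x)
hsv=cv2.cvtColor(im,cv2.COLOR_BGR2HSV)
for P in ([.322,.333,.02],[.54,.411,.02],[.479,.448,.02]):
    u,v=proj(c,[P])[0].astype(int); print(P,u,v,hsv[v-3:v+4:3,u-6:u+7:6].tolist() if 0<v<380 and 0<u<505 else '', seedrect(im,c,(u,v),.02,18) if 6<v<378 and 6<u<505 else '')
E
```

```text
(array([463., 232.]), array([539.6, 410.7]), 56.8, 42.6, 9.5)
(array([223., 202.]), array([285.8, 321.8]), 58.2, 42.8, -9.5)
(array([416., 182.]), array([478.3, 447.2]), 57.4, 42.7, 7.7)
[0.322, 0.333, 0.02] 255 206 [[[16, 127, 168], [18, 101, 109], [16, 112, 121]], [[15, 127, 163], [19, 103, 104], [19, 102, 120]], [[15, 127, 94], [17, 99, 116], [18, 108, 120]]] (array([287.3, 335.6]), 292.1, 152.5, -55.8)
[0.54, 0.411, 0.02] 463 231 [[[15, 129, 150], [16, 131, 144], [16, 130, 145]], [[15, 125, 159], [15, 128, 153], [15, 126, 148]], [[15, 131, 161], [15, 129, 160], [16, 129, 152]]] (array([520.3, 430. ]), 136.9, 88.5, 7.4)
[0.479, 0.448, 0.02] 417 181 [[[16, 132, 154], [15, 128, 147], [16, 129, 148]], [[16, 129, 160], [16, 129, 152], [15, 126, 148]], [[15, 126, 166], [14, 127, 163], [15, 126, 156]]] (array([520.3, 430. ]), 136.9, 88.5, 7.4)
```

The detector now gives block A at (286,322) with angle −9.5°, B2 at (540,411) with 9.5°, and B3 at (478.5,447.5) with 7.7°. I'll take B2 first because its ends are free.

```bash
python3 - <<'E'
from h import *
pick([540,411],9.5,tilt=40,du=.026,z=-.020,back=.09)
E
```

```text
hover
need offset [10.11  4.43 -3.72] dr [ 0.03 -0.01 -3.5 ] joints [ 12.8  14.4 111.8  41.1  70.9 -34.1] gap 0.069
final
need offset [ 9.64  7.28 -7.16] dr [ 0.03 -0.01 -3.5 ] joints [ 12.8  14.4 111.8  41.1  70.9 -34.1] gap 0.069
```

Call:
play_rows(moves=[{"offset": [1,0.44,0],"dr": [0,0,-0.35]},{"offset": [1,0.44,0],"dr": [0,0,-0.35]},{"offset": [1,0.44,0],"dr": [0,0,-0.35]},{"offset": [1,0.44,0],"dr": [0,0,-0.35]},{"offset": [1,0.44,0],"dr": [0,0,-0.35]},{"offset": [1,0.44,0],"dr": [0,0,-0.35]},{"offset": [1,0.44,0],"dr": [0,0,-0.35]},{"offset": [1,0.44,0],"dr": [0,0,-0.35]},{"offset": [1,0.44,0],"dr": [0,0,-0.35]},{"offset": [1,0.44,0],"dr": [0,0,-0.35]}])

```text
time_s: 15.75
position: [0.5436, 0.3796, 0.1225]
orientation: [-179.8, -39.8, 99.3]
force: [0.7, -0.2, -0.5]
finger_gap: 0.069
grip_force: 0.0
```

Call:
play_rows(moves=[{"offset": [0,0,0],"dr": [0,0,0]},{"offset": [0,0,0],"dr": [0,0,0]}])

```text
time_s: 15.95
position: [0.5424, 0.3792, 0.1227]
orientation: [-179.8, -39.8, 99.5]
force: [-0.2, -1.0, 0.3]
finger_gap: 0.0693
grip_force: 0.0
```

```bash
python3 - <<'E'
from h import *
im,c=shot("wrist","w9"); f=find(im,c)
for x in f: print(x)
b=min(f,key=lambda x:np.hypot(*(x[1]-[540,411]))) if f else None
pick(b[1] if b else [540,411],b[4] if b else 9.5,tilt=40,du=.026,z=-.020,back=.09)
E
```

```text
(array([ 22., 260.]), array([286.6, 321.8]), 58.1, 43.5, -9.7)
(array([258., 214.]), array([539.4, 411.8]), 59.4, 45.2, 8.2)
(array([205., 182.]), array([478.3, 446.9]), 59.0, 43.3, 8.1)
hover
need offset [ 0.08  0.06 -3.7 ] dr [ 0.03 -0.02 -0.27] joints [ 16.3  32.7  84.9  44.6  65.  -13.8] gap 0.0692
final
need offset [-0.33  2.92 -7.15] dr [ 0.03 -0.02 -0.27] joints [ 16.3  32.7  84.9  44.6  65.  -13.8] gap 0.0692
```

Call:
play_rows(moves=[{"offset": [0.02,0.02,-0.92],"dr": [0,0,-0.15]},{"offset": [0.02,0.02,-0.92],"dr": [0,0,0]},{"offset": [0.02,0.01,-0.92],"dr": [0,0,0]},{"offset": [0.02,0.01,-0.92],"dr": [0,0,0]},{"offset": [-0.1,0.71,-0.86],"dr": [0,0,0]},{"offset": [-0.1,0.71,-0.86],"dr": [0,0,0]},{"offset": [-0.1,0.71,-0.86],"dr": [0,0,0]},{"offset": [-0.1,0.71,-0.75],"dr": [0,0,0]},{"offset": [0,0,0],"dr": [0,0,0]},{"offset": [0,0,0],"dr": [0,0,0]}])

```text
time_s: 17.0
position: [0.5366, 0.437, -0.0166]
orientation: [-179.9, -39.9, 98.7]
force: [-0.1, 0.3, -0.2]
finger_gap: 0.0697
grip_force: 0.0
```

```bash
python3 - <<'E'
from h import *
pick([539.6,411.5],9,tilt=40,du=.026,z=-.020,back=.09); print(sensors.get_obs()['force'])
im,c=shot("side","d8"); q=proj(c,[[.54,.411,.01]])[0].astype(int)
cv2.imwrite('pics/z8.png',cv2.resize(im[q[1]-50:q[1]+25,q[0]-50:q[0]+50],(800,600),interpolation=2))
E
```

```text
hover
need offset [ 0.4  -2.85  3.28] dr [ 0.03 -0.01  0.04] joints [ 21.6  46.2  84.1  51.7  52.8 -20.9] gap 0.0697
final
need offset [-0.05  0.01 -0.17] dr [ 0.03 -0.01  0.04] joints [ 21.6  46.2  84.1  51.7  52.8 -20.9] gap 0.0697
[-0.13211195  0.26429489 -0.165401  ]
```

View pics/z8.png

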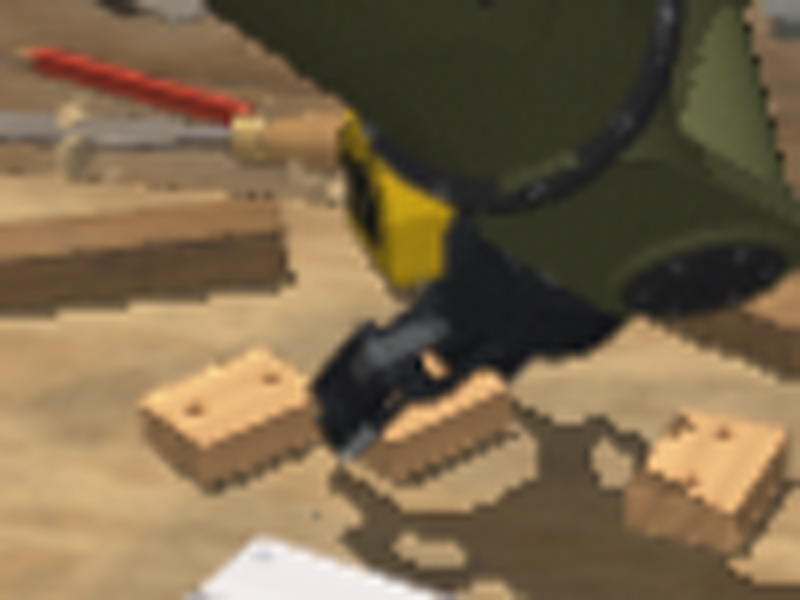

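The near finger sits beside the block's end, low down. I'll grip and lift.

Call:
play_rows(moves=[{"offset": [-0.04,0,-0.12],"dr": [0,0,0]},{"offset": [0,0,0],"dr": [0,0,0]}])

```text
time_s: 17.25
position: [0.5364, 0.4368, -0.0182]
orientation: [180.0, -39.9, 98.7]
force: [-0.2, -0.1, 0.8]
finger_gap: 0.0691
grip_force: 0.0
```

Call:
play_rows(moves=[{"offset": [0,0,0],"dr": [0,0,0]},{"offset": [0,0,0],"dr": [0,0,0]},{"offset": [0,0,0],"dr": [0,0,0]},{"offset": [0,0,0],"dr": [0,0,0]}], claw=1, newtons=50)

```text
time_s: 17.65
position: [0.5365, 0.4372, -0.0178]
orientation: [179.9, -39.9, 98.8]
force: [-0.1, -3.3, 6.0]
finger_gap: 0.0588
grip_force: 54.2
```

Call:
play_rows(moves=[{"offset": [0,0,0.5],"dr": [0,0,0]},{"offset": [0,0,0.9],"dr": [0,0,0]},{"offset": [0,0,1],"dr": [0,0,0]},{"offset": [0,0,1],"dr": [0,0,0]},{"offset": [0,0,1],"dr": [0,0,0]},{"offset": [0,0,1],"dr": [0,0,0]},{"offset": [0,0,1],"dr": [0,0,0]},{"offset": [0,0,0],"dr": [0,0,0]}])

```text
time_s: 18.45
position: [0.5371, 0.4378, 0.1138]
orientation: [179.6, -39.9, 99.0]
force: [0.2, 0.3, 0.4]
finger_gap: 0.0589
grip_force: 53.7
```

```bash
cat >> h.py <<'E'
PC=np.array([.459,.2415]); PU=np.array([-np.sin(np.radians(27)),np.cos(np.radians(27))])
def place(x,du=.0257,dw=.028,tilt=-50,up=.05):
    M=tool(27,tilt); C=np.r_[PC+PU*x,.0345]; T=C-np.r_[PU*dw,du]
    print('above'); to(T+[0,0,up],M); print('final',T.round(4)); to(T,M)
E
python3 - <<'E'
from h import *
place(-.09)
E
```

```text
above
need offset [ -1.23 -15.07  -2.75] dr [-17.19  -5.5    2.82] joints [21.7 35.  82.7 45.7 60.9 -9.9] gap 0.0589
final [0.5126 0.1364 0.0088]
need offset [ -1.23 -15.07  -5.25] dr [-17.19  -5.5    2.82] joints [21.7 35.  82.7 45.7 60.9 -9.9] gap 0.0589
```

Call:
play_rows(moves=[{"offset": [-0.07,-0.6,0.3],"dr": [-0.955,-0.306,0.157]},{"offset": [-0.07,-0.6,0.3],"dr": [-0.955,-0.306,0.157]},{"offset": [-0.07,-0.6,0.3],"dr": [-0.955,-0.306,0.157]},{"offset": [-0.07,-0.6,0.3],"dr": [-0.955,-0.306,0.157]},{"offset": [-0.07,-0.6,0.3],"dr": [-0.955,-0.306,0.157]},{"offset": [-0.07,-0.6,0.3],"dr": [-0.955,-0.306,0.157]},{"offset": [-0.07,-0.6,0.3],"dr": [-0.955,-0.306,0.157]},{"offset": [-0.07,-0.6,0.3],"dr": [-0.955,-0.306,0.157]},{"offset": [-0.07,-0.6,0.3],"dr": [-0.955,-0.306,0.157]},{"offset": [-0.07,-0.6,0.3],"dr": [-0.955,-0.306,0.157]}])

```text
time_s: 19.45
position: [0.5219, 0.3168, 0.1698]
orientation: [176.2, 10.3, 108.2]
force: [0.0, 0.3, -0.8]
finger_gap: 0.0588
grip_force: 53.6
```

```bash
python3 - <<'E'
from h import *
place(-.09)
E
```

```text
above
need offset [-0.47 -9.02 -5.55] dr [-7.58 -2.44  1.3 ] joints [ 32.7  26.   79.9 -11.4  73.2  17.4] gap 0.0588
final [0.5126 0.1364 0.0088]
need offset [-0.47 -9.02 -8.05] dr [-7.58 -2.44  1.3 ] joints [ 32.7  26.   79.9 -11.4  73.2  17.4] gap 0.0588
```

Call:
play_rows(moves=[{"offset": [-0.05,-0.9,-0.3],"dr": [-0.758,-0.244,0.13]},{"offset": [-0.05,-0.9,-0.3],"dr": [-0.758,-0.244,0.13]},{"offset": [-0.05,-0.9,-0.3],"dr": [-0.758,-0.244,0.13]},{"offset": [-0.05,-0.9,-0.3],"dr": [-0.758,-0.244,0.13]},{"offset": [-0.05,-0.9,-0.3],"dr": [-0.758,-0.244,0.13]},{"offset": [-0.05,-0.9,-0.3],"dr": [-0.758,-0.244,0.13]},{"offset": [-0.05,-0.9,-0.3],"dr": [-0.758,-0.244,0.13]},{"offset": [-0.05,-0.9,-0.3],"dr": [-0.758,-0.244,0.13]},{"offset": [-0.05,-0.9,-0.3],"dr": [-0.758,-0.244,0.13]},{"offset": [-0.05,-0.9,-0.3],"dr": [-0.758,-0.244,0.13]}])

```text
time_s: 20.45
position: [0.5118, 0.1367, 0.1093]
orientation: [-180.0, 49.9, 117.0]
force: [-0.2, -0.7, -0.5]
finger_gap: 0.0589
grip_force: 53.6
```

Call:
play_rows(moves=[{"offset": [0,0,0],"dr": [0,0,0]},{"offset": [0,0,0],"dr": [0,0,0]}])

```text
time_s: 20.65
position: [0.5121, 0.1378, 0.1095]
orientation: [180.0, 49.7, 116.9]
force: [0.5, 0.2, -0.0]
finger_gap: 0.059
grip_force: 53.7
```

```bash
python3 - <<'E'
from h import *
place(-.09); s,c=shot("scene","s9"); d,e=shot("side","d9")
P=[np.r_[PC+PU*-.09,.06]]; print(proj(c,P),proj(e,P))
A=s[200:350,170:370]; B=d[150:300,120:320]
cv2.imwrite('pics/z9.png',np.hstack([cv2.resize(A,(400,300),interpolation=2),cv2.resize(B,(400,300),interpolation=2)]))
E
```

```text
above
need offset [ 0.02 -0.07 -2.54] dr [-0.06 -0.02  0.01] joints [ 33.9  28.1  99.9 -53.2  71.   34.2] gap 0.059
final [0.5126 0.1364 0.0088]
need offset [ 0.02 -0.07 -5.04] dr [-0.06 -0.02  0.01] joints [ 33.9  28.1  99.9 -53.2  71.   34.2] gap 0.059
[[268.7368782 235.9905994]] [[235.54260934 230.2172907 ]]
```

View pics/z9.png

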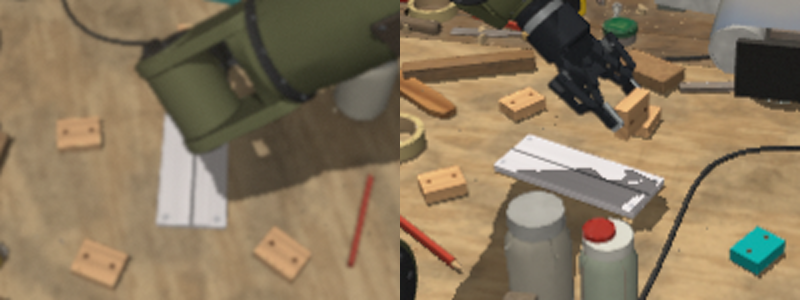

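The side panel shows the block held upright over the plate's right part. Joint 4 is near its limit, so I'll place it about 5° off upright and let it settle.

Call:
play_rows(moves=[{"offset": [0,-0.02,-0.8],"dr": [0.22,0.11,0]},{"offset": [0,-0.02,-0.8],"dr": [0.22,0.11,0]},{"offset": [0,-0.02,-0.8],"dr": [0.22,0.11,0]},{"offset": [0,-0.02,-0.8],"dr": [0.22,0.11,0]},{"offset": [0,0,-0.8],"dr": [0,0,0]},{"offset": [0,0,-0.7],"dr": [0,0,0]},{"offset": [0,0,0],"dr": [0,0,0]},{"offset": [0,0,0],"dr": [0,0,0]}])

```text
time_s: 21.55
position: [0.5123, 0.136, 0.0159]
orientation: [179.9, 44.8, 116.9]
force: [-0.4, 0.0, 0.5]
finger_gap: 0.0588
grip_force: 53.7
```

Call:
play_rows(moves=[{"offset": [0,0,-0.1],"dr": [0,0,0]},{"offset": [0,0,0],"dr": [0,0,0]}])

```text
time_s: 21.75
position: [0.5122, 0.1359, 0.0139]
orientation: [179.9, 44.9, 116.9]
force: [0.4, -0.1, -1.0]
finger_gap: 0.0586
grip_force: 53.7
```

```bash
python3 - <<'E'
from h import *
place(-.09); print(sensors.get_obs()['force'])
E
```

```text
above
need offset [0.02 0.02 2.24] dr [-0.93 -0.45  0.  ] joints [ 32.   35.9 101.2 -53.1  61.4  39.7] gap 0.0586
final [0.5126 0.1364 0.0088]
need offset [ 0.02  0.02 -0.26] dr [-0.93 -0.45  0.  ] joints [ 32.   35.9 101.2 -53.1  61.4  39.7] gap 0.0586
[ 0.37284073 -0.07863458 -1.03231457]
```

Call:
play_rows(moves=[{"offset": [0,0,0],"dr": [-0.62,-0.31,0]},{"offset": [0,0,0],"dr": [0,0,0]},{"offset": [0,0,-0.1],"dr": [0,0,0]},{"offset": [0,0,0],"dr": [0,0,0]}])

```text
time_s: 22.15
position: [0.5121, 0.1357, 0.0115]
orientation: [179.9, 48.3, 116.9]
force: [0.4, 0.3, 0.2]
finger_gap: 0.0591
grip_force: 53.7
```

Call:
play_rows(moves=[{"offset": [0,0,-0.1],"dr": [0,0,0]},{"offset": [0,0,0],"dr": [0,0,0]}])

```text
time_s: 22.35
position: [0.512, 0.1355, 0.0094]
orientation: [180.0, 48.3, 116.9]
force: [0.9, -0.4, -1.0]
finger_gap: 0.0585
grip_force: 53.7
```

Call:
play_rows(moves=[{"offset": [0,0,-0.08],"dr": [0,0,0]},{"offset": [0,0,0],"dr": [0,0,0]}])

```text
time_s: 22.55
position: [0.5121, 0.1357, 0.0079]
orientation: [179.9, 48.3, 116.9]
force: [0.1, 1.0, 0.0]
finger_gap: 0.0588
grip_force: 53.7
```

Call:
play_rows(moves=[{"offset": [0,0,-0.06],"dr": [0,0,0]},{"offset": [0,0,0],"dr": [0,0,0]}])

```text
time_s: 22.75
position: [0.5122, 0.1357, 0.0077]
orientation: [179.9, 48.4, 116.9]
force: [-6.8, 0.5, 11.8]
finger_gap: 0.0589
grip_force: 54.9
```

Call:
play_rows(moves=[{"offset": [0,0,-0.06],"dr": [0,0,0]},{"offset": [0,0,0],"dr": [0,0,0]}])

```text
time_s: 22.95
position: [0.5122, 0.1357, 0.0076]
orientation: [179.9, 48.5, 116.8]
force: [-13.0, 1.4, 25.9]
finger_gap: 0.0589
grip_force: 56.3
```

Contact came at z = 0.0077, as predicted. I'll ease off, release and back out along the tool axis.

Call:
play_rows(moves=[{"offset": [0,0,0.08],"dr": [0,0,0]},{"offset": [0,0,0],"dr": [0,0,0]}])

```text
time_s: 23.15
position: [0.5122, 0.1358, 0.0077]
orientation: [179.9, 48.3, 116.9]
force: [-5.4, 2.5, 9.8]
finger_gap: 0.0587
grip_force: 54.8
```

Call:
play_rows(moves=[{"offset": [0,0,0],"dr": [0,0,0]},{"offset": [0,0,0],"dr": [0,0,0]},{"offset": [0,0,0],"dr": [0,0,0]},{"offset": [0,0,0],"dr": [0,0,0]},{"offset": [-0.17,0.33,0.33],"dr": [0,0,0]},{"offset": [-0.34,0.66,0.67],"dr": [0,0,0]},{"offset": [-0.34,0.66,0.67],"dr": [0,0,0]},{"offset": [-0.34,0.66,0.67],"dr": [0,0,0]},{"offset": [-0.34,0.66,0.67],"dr": [0,0,0]},{"offset": [-0.34,0.66,0.9],"dr": [0,0,0]}], claw=-0.75)

```text
time_s: 24.15
position: [0.4738, 0.2091, 0.0859]
orientation: [-180.0, 48.3, 117.0]
force: [-0.5, -1.1, -0.1]
finger_gap: 0.0747
grip_force: 0.0
```

Call:
play_rows(moves=[{"offset": [-0.3,0.3,1],"dr": [0.891,0.454,0]},{"offset": [-0.3,0.3,1],"dr": [0.891,0.454,0]},{"offset": [-0.3,0.3,1],"dr": [0.891,0.454,0]},{"offset": [-0.3,0.3,1],"dr": [0.891,0.454,0]},{"offset": [-0.3,0.3,1],"dr": [0.891,0.454,0]},{"offset": [-0.3,0.3,0.5],"dr": [0.891,0.454,0]},{"offset": [-0.3,0.3,0],"dr": [0.891,0.454,0]},{"offset": [0,0,0],"dr": [0.891,0.454,0]},{"offset": [0,0,0],"dr": [0.891,0.454,0]},{"offset": [0,0,0],"dr": [0.6,0.31,0]}])

```text
time_s: 25.15
position: [0.4325, 0.2506, 0.1962]
orientation: [179.9, -0.3, 117.0]
force: [-0.9, 0.8, 0.3]
finger_gap: 0.0744
grip_force: 0.0
```

```bash
python3 - <<'E'
from h import *
o=sensors.get_obs(); print(o['position'],o['orientation'],o['joints'].round(1))
im,c=shot("wrist","w10")
for z in (.02,.057):
  print(z)
  for x in find(im,c,z,150): print(x)
for n in ("scene","side"):
  s,d=shot(n,n+"10"); q=proj(d,[np.r_[PC+PU*-.09,.057],np.r_[PC+PU*-.09,.012]]); print(n,q.tolist()); h=cv2.cvtColor(s,cv2.COLOR_BGR2HSV); 
  m=cv2.inRange(h,(10,95,120),(19,175,255)); N,L,S,ce=cv2.connectedComponentsWithStats(m[int(q[0,1])-40:int(q[0,1])+50,int(q[0,0])-40:int(q[0,0])+40])
  print([(S[i].tolist()) for i in range(1,N) if S[i][4]>40], 'crop origin',int(q[0,0])-40,int(q[0,1])-40)
E
```

```text
[0.43245592 0.25061851 0.19615627] [179.94424196  -0.27999544 116.99463219] [25.7 11.  95.5  0.3 73.4 -1.3]
0.02
(array([389., 189.]), array([607.4, 306.6]), 57.7, 43.3, 35.5)
(array([171.,  59.]), array([285.3, 322.7]), 58.3, 43.3, -9.5)
(array([368.,  37.]), array([478.2, 448.5]), 58.3, 43.2, 8.5)
0.057
(array([389., 189.]), array([584.9, 308.1]), 51.6, 38.7, 35.5)
(array([171.,  59.]), array([297. , 322.5]), 52.1, 38.7, -9.5)
(array([368.,  37.]), array([469.4, 434.9]), 52.1, 38.6, 8.5)
scene [[268.72464667605874, 236.60959760339304], [268.54674740661903, 245.61255321470946]]
[[6, 35, 17, 34, 215], [30, 37, 23, 14, 193], [0, 55, 7, 22, 71], [0, 73, 8, 17, 68]] crop origin 228 196
side [[235.54744364677364, 231.12252807769596], [235.61919643860045, 244.44564823765108]]
[[0, 0, 80, 79, 3451], [58, 46, 22, 44, 564], [2, 55, 21, 18, 143]] crop origin 195 191
```

```bash
python3 - <<'E'
from h import *
s=cv2.imread('pics/scene10.png'); c=cam("scene"); 
for v in (235,236,237): print(seedrect(s,c,(268,v),.057,12))
pick([478.3,447.7],8.3,tilt=43,du=.0275,z=-.018,back=.09)
E
```

```text
(array([498.1, 159.8]), 53.4, 17.1, 30.2)
(array([498.1, 159.8]), 53.4, 17.1, 30.2)
(array([498.1, 159.8]), 53.4, 17.1, 30.2)
hover
need offset [ 2.53  8.21 -7.39] dr [ 8.23  2.61 -3.55] joints [25.8 11.  95.5  0.  73.4 -1.1] gap 0.0747
final
need offset [  2.08  11.24 -10.68] dr [ 8.23  2.61 -3.55] joints [25.8 11.  95.5  0.  73.4 -1.1] gap 0.0747
```

Block 1 is standing with its top at (498,160) mm, 53×17 mm. Next is B3.

Call:
play_rows(moves=[{"offset": [0.25,0.82,-0.35],"dr": [0.823,0.261,-0.355]},{"offset": [0.25,0.82,-0.35],"dr": [0.823,0.261,-0.355]},{"offset": [0.25,0.82,-0.35],"dr": [0.823,0.261,-0.355]},{"offset": [0.25,0.82,-0.35],"dr": [0.823,0.261,-0.355]},{"offset": [0.25,0.82,-0.35],"dr": [0.823,0.261,-0.355]},{"offset": [0.25,0.82,-0.35],"dr": [0.823,0.261,-0.355]},{"offset": [0.25,0.82,-0.35],"dr": [0.823,0.261,-0.355]},{"offset": [0.25,0.82,-0.35],"dr": [0.823,0.261,-0.355]},{"offset": [0.25,0.82,-0.35],"dr": [0.823,0.261,-0.355]},{"offset": [0.25,0.82,-0.35],"dr": [0.823,0.261,-0.355]}], claw=-0.62)

```text
time_s: 26.3
position: [0.482, 0.4157, 0.1249]
orientation: [-179.9, -43.1, 98.3]
force: [-0.3, -0.6, 0.6]
finger_gap: 0.0696
grip_force: 0.0
```

Call:
play_rows(moves=[{"offset": [0,0,0],"dr": [0,0,0]},{"offset": [0,0,0],"dr": [0,0,0]}])

```text
time_s: 26.5
position: [0.4818, 0.4144, 0.1251]
orientation: [-180.0, -42.9, 98.5]
force: [0.4, -0.3, 0.6]
finger_gap: 0.0691
grip_force: 0.0
```

```bash
python3 - <<'E'
from h import *
im,c=shot("wrist","w11"); f=find(im,c)
for x in f: print(x)
b=min(f,key=lambda x:np.hypot(*(x[1]-[478,448])))
pick(b[1],b[4],tilt=43,du=.0275,z=-.018,back=.09)
E
```

```text
(array([ 33., 311.]), array([279.1, 323. ]), 46.5, 43.2, -9.2)
(array([265., 226.]), array([478.5, 447.2]), 58.8, 43.0, 8.5)
hover
need offset [ 0.07 -0.04 -3.9 ] dr [0.02 0.01 0.01] joints [ 20.5  27.8  93.8  50.5  59.7 -15.3] gap 0.0692
final
need offset [-0.39  3.   -7.19] dr [0.02 0.01 0.01] joints [ 20.5  27.8  93.8  50.5  59.7 -15.3] gap 0.0692
```

Call:
play_rows(moves=[{"offset": [0.02,0,-0.97],"dr": [0,0,0]},{"offset": [0.02,0,-0.97],"dr": [0,0,0]},{"offset": [0.02,0,-0.97],"dr": [0,0,0]},{"offset": [0,0,-0.97],"dr": [0,0,0]},{"offset": [-0.11,0.76,-0.82],"dr": [0,0,0]},{"offset": [-0.11,0.76,-0.82],"dr": [0,0,0]},{"offset": [-0.11,0.76,-0.82],"dr": [0,0,0]},{"offset": [-0.11,0.75,-0.82],"dr": [0,0,0]},{"offset": [0,0,0],"dr": [0,0,0]},{"offset": [0,0,0],"dr": [0,0,0]}])

```text
time_s: 27.55
position: [0.475, 0.475, -0.017]
orientation: [179.9, -43.0, 98.5]
force: [0.2, 0.4, -0.3]
finger_gap: 0.0691
grip_force: 0.0
```

Call:
play_rows(moves=[{"offset": [0,0,0],"dr": [0,0,0]},{"offset": [0,0,0],"dr": [0,0,0]},{"offset": [0,0,0],"dr": [0,0,0]},{"offset": [0,0,0],"dr": [0,0,0]}], claw=1, newtons=50)

```text
time_s: 27.95
position: [0.4759, 0.4746, -0.0162]
orientation: [179.8, -43.1, 98.4]
force: [-1.5, -4.1, 7.6]
finger_gap: 0.0587
grip_force: 54.4
```

Call:
play_rows(moves=[{"offset": [0,0,0.5],"dr": [0,0,0]},{"offset": [0,0,0.9],"dr": [0,0,0]},{"offset": [0,0,1],"dr": [0,0,0]},{"offset": [0,0,1],"dr": [0,0,0]},{"offset": [0,0,1],"dr": [0,0,0]},{"offset": [0,0,1],"dr": [0,0,0]},{"offset": [0,0,1],"dr": [0,0,0]},{"offset": [0,0,0],"dr": [0,0,0]}])

```text
time_s: 28.75
position: [0.4762, 0.4751, 0.1139]
orientation: [179.6, -43.1, 98.6]
force: [-0.0, -1.2, -1.1]
finger_gap: 0.0588
grip_force: 53.7
```

```bash
python3 - <<'E'
from h import *
place(-.042,du=.0275,dw=.028,tilt=-47)
E
```

```text
above
need offset [  0.73 -14.8   -2.84] dr [-17.25  -5.44   2.88] joints [ 26.3  31.1  90.6  51.9  55.5 -11.9] gap 0.0588
final [0.4908 0.1791 0.007 ]
need offset [  0.73 -14.8   -5.34] dr [-17.25  -5.44   2.88] joints [ 26.3  31.1  90.6  51.9  55.5 -11.9] gap 0.0588
```

Call:
play_rows(moves=[{"offset": [0,-0.6,0.3],"dr": [-0.958,-0.302,0.16]},{"offset": [0,-0.6,0.3],"dr": [-0.958,-0.302,0.16]},{"offset": [0,-0.6,0.3],"dr": [-0.958,-0.302,0.16]},{"offset": [0,-0.6,0.3],"dr": [-0.958,-0.302,0.16]},{"offset": [0,-0.6,0.3],"dr": [-0.958,-0.302,0.16]},{"offset": [0,-0.6,0.3],"dr": [-0.958,-0.302,0.16]},{"offset": [0,-0.6,0.3],"dr": [-0.958,-0.302,0.16]},{"offset": [0,-0.6,0.3],"dr": [-0.958,-0.302,0.16]},{"offset": [0,-0.6,0.3],"dr": [-0.958,-0.302,0.16]},{"offset": [0,-0.6,0.3],"dr": [-0.958,-0.302,0.16]}])

```text
time_s: 29.75
position: [0.4751, 0.3541, 0.1701]
orientation: [176.2, 7.2, 108.2]
force: [0.1, -0.2, -1.5]
finger_gap: 0.0588
grip_force: 53.6
```

```bash
python3 - <<'E'
from h import *
place(-.042,du=.0275,dw=.0265,tilt=-47)
E
```

```text
above
need offset [ 0.75 -8.68 -5.66] dr [-7.61 -2.42  1.33] joints [36.9 23.6 83.1 -8.5 72.2 21. ] gap 0.0588
final [0.4901 0.1805 0.007 ]
need offset [ 0.75 -8.68 -8.16] dr [-7.61 -2.42  1.33] joints [36.9 23.6 83.1 -8.5 72.2 21. ] gap 0.0588
```

Call:
play_rows(moves=[{"offset": [0.08,-0.87,-0.2],"dr": [-0.761,-0.242,0.133]},{"offset": [0.08,-0.87,-0.2],"dr": [-0.761,-0.242,0.133]},{"offset": [0.08,-0.87,-0.2],"dr": [-0.761,-0.242,0.133]},{"offset": [0.08,-0.87,-0.2],"dr": [-0.761,-0.242,0.133]},{"offset": [0.08,-0.87,-0.2],"dr": [-0.761,-0.242,0.133]},{"offset": [0.08,-0.87,-0.2],"dr": [-0.761,-0.242,0.133]},{"offset": [0.08,-0.87,-0.2],"dr": [-0.761,-0.242,0.133]},{"offset": [0.08,-0.87,-0.2],"dr": [-0.761,-0.242,0.133]},{"offset": [0.08,-0.87,-0.2],"dr": [-0.761,-0.242,0.133]},{"offset": [0.08,-0.87,-0.2],"dr": [-0.761,-0.242,0.133]}])

```text
time_s: 30.75
position: [0.4909, 0.18, 0.1296]
orientation: [-179.9, 46.9, 117.1]
force: [-0.4, 0.1, -0.6]
finger_gap: 0.0591
grip_force: 53.7
```

Call:
play_rows(moves=[{"offset": [0,0,-0.8],"dr": [0,0,0]},{"offset": [0,0,-0.8],"dr": [0,0,0]},{"offset": [0,0,-0.8],"dr": [0,0,0]},{"offset": [0,0,-0.8],"dr": [0,0,0]},{"offset": [0,0,0],"dr": [0,0,0]}])

```text
time_s: 31.25
position: [0.4903, 0.1805, 0.0636]
orientation: [-179.8, 46.8, 117.1]
force: [0.4, 0.3, -0.0]
finger_gap: 0.0587
grip_force: 53.7
```

```bash
python3 - <<'E'
from h import *
place(-.042,du=.0275,dw=.0265,tilt=-47)
E
```

```text
above
need offset [-0.01 -0.   -0.33] dr [-0.02 -0.05  0.01] joints [ 38.   32.5  98.9 -49.6  69.7  38.2] gap 0.0587
final [0.4901 0.1805 0.007 ]
need offset [-0.01 -0.   -2.83] dr [-0.02 -0.05  0.01] joints [ 38.   32.5  98.9 -49.6  69.7  38.2] gap 0.0587
```

Call:
play_rows(moves=[{"offset": [0,0,-0.8],"dr": [0,0,0]},{"offset": [0,0,-0.8],"dr": [0,0,0]},{"offset": [0,0,-0.7],"dr": [0,0,0]},{"offset": [0,0,-0.3],"dr": [0,0,0]},{"offset": [0,0,0],"dr": [0,0,0]},{"offset": [0,0,0],"dr": [0,0,0]}])

```text
time_s: 31.85
position: [0.4912, 0.181, 0.0143]
orientation: [179.9, 46.8, 116.9]
force: [1.0, 0.4, -0.1]
finger_gap: 0.0587
grip_force: 53.7
```

Call:
play_rows(moves=[{"offset": [0,0,-0.1],"dr": [0,0,0]},{"offset": [0,0,0],"dr": [0,0,0]}])

```text
time_s: 32.05
position: [0.4912, 0.181, 0.0123]
orientation: [179.9, 46.8, 116.9]
force: [0.2, 0.1, -0.1]
finger_gap: 0.0588
grip_force: 53.7
```

Call:
play_rows(moves=[{"offset": [0,0,-0.06],"dr": [0,0,0]},{"offset": [0,0,0],"dr": [0,0,0]}])

```text
time_s: 32.25
position: [0.491, 0.1809, 0.0109]
orientation: [180.0, 46.8, 116.9]
force: [-0.5, -0.1, 0.0]
finger_gap: 0.059
grip_force: 53.7
```

Call:
play_rows(moves=[{"offset": [0,0,-0.1],"dr": [0,0,0]},{"offset": [0,0,0],"dr": [0,0,0]}])

```text
time_s: 32.45
position: [0.4909, 0.1808, 0.0087]
orientation: [180.0, 46.8, 116.9]
force: [-0.2, -0.5, -0.0]
finger_gap: 0.0585
grip_force: 53.7
```

Call:
play_rows(moves=[{"offset": [0,0,-0.07],"dr": [0,0,0]},{"offset": [0,0,0],"dr": [0,0,0]}])

```text
time_s: 32.65
position: [0.4911, 0.1809, 0.0075]
orientation: [180.0, 46.8, 116.9]
force: [1.0, 0.6, -0.1]
finger_gap: 0.0587
grip_force: 53.7
```

Call:
play_rows(moves=[{"offset": [0,0,-0.06],"dr": [0,0,0]},{"offset": [0,0,0],"dr": [0,0,0]}])

```text
time_s: 32.85
position: [0.4911, 0.1809, 0.0074]
orientation: [179.9, 46.9, 116.9]
force: [-5.6, 1.0, 14.0]
finger_gap: 0.0587
grip_force: 55.0
```

Contact. I'll release and retreat the same way, ending with a view pose.

Call:
play_rows(moves=[{"offset": [0,0,0.02],"dr": [0,0,0]},{"offset": [0,0,0],"dr": [0,0,0]},{"offset": [0,0,0],"dr": [0,0,0]},{"offset": [0,0,0],"dr": [0,0,0]},{"offset": [-0.17,0.33,0.33],"dr": [0,0,0]},{"offset": [-0.34,0.66,0.67],"dr": [0,0,0]},{"offset": [-0.34,0.66,0.67],"dr": [0,0,0]},{"offset": [-0.34,0.66,0.67],"dr": [0,0,0]},{"offset": [-0.34,0.66,0.67],"dr": [0,0,0]},{"offset": [-0.34,0.66,0.9],"dr": [0,0,0]}], claw=-0.75)

```text
time_s: 33.85
position: [0.4528, 0.2543, 0.0855]
orientation: [-180.0, 46.8, 117.0]
force: [0.2, 0.0, -1.1]
finger_gap: 0.0745
grip_force: 0.0
```

Call:
play_rows(moves=[{"offset": [0,0.3,1],"dr": [0.891,0.454,0]},{"offset": [0,0.3,1],"dr": [0.891,0.454,0]},{"offset": [0,0.3,1],"dr": [0.891,0.454,0]},{"offset": [0,0.3,1],"dr": [0.891,0.454,0]},{"offset": [0,0.3,1],"dr": [0.891,0.454,0]},{"offset": [0,0.3,0.5],"dr": [0.891,0.454,0]},{"offset": [0,0.3,0],"dr": [0.891,0.454,0]},{"offset": [0,0,0],"dr": [0.891,0.454,0]},{"offset": [0,0,0],"dr": [0.891,0.454,0]},{"offset": [0,0,0],"dr": [0.35,0.18,0]}])

```text
time_s: 34.85
position: [0.4537, 0.2954, 0.1957]
orientation: [180.0, -0.4, 116.9]
force: [0.1, 0.9, -0.7]
finger_gap: 0.0746
grip_force: 0.0
```

```bash
cat >> h.py <<'E'
def stand(xs):
    s,c=shot("scene")
    for x in xs:
        q=proj(c,[np.r_[PC+PU*x,.057]])[0]; t=seedrect(s,c,q,.057,14); print("stand",x,(PC+PU*x).round(3),t)
E
python3 - <<'E'
from h import *
o=sensors.get_obs(); print(o['position'],o['orientation'],o['joints'].round(1))
im,c=shot("wrist","w12")
for x in find(im,c,.02,150): print(x)
stand([-.09,-.042])
E
```

```text
[0.45368091 0.29543649 0.19570391] [179.96663379  -0.38768921 116.9391356 ] [29.  16.3 89.   0.4 74.6  2. ]
(array([353., 211.]), array([607.2, 306.3]), 57.2, 43.5, 35.6)
(array([142.,  87.]), array([285.6, 322.5]), 58.2, 43.0, -9.6)
stand -0.09 [0.5   0.161] (array([507.8, 165.5]), 36.5, 17.1, 30.2)
stand -0.042 [0.478 0.204] (array([475.7, 205.5]), 73.2, 63.3, -65.6)
```

Call:
play_rows(moves=[{"offset": [0.77,0.05,-0.35],"dr": [0,0,0.17]},{"offset": [0.77,0.05,-0.35],"dr": [0,0,0.17]},{"offset": [0.77,0.05,-0.35],"dr": [0,0,0.17]},{"offset": [0.77,0.05,-0.35],"dr": [0,0,0.17]},{"offset": [0.77,0.05,-0.35],"dr": [0,0,0.17]},{"offset": [0.77,0.05,-0.35],"dr": [0,0,0.17]},{"offset": [0.77,0.05,-0.35],"dr": [0,0,0.17]},{"offset": [0.77,0.05,-0.35],"dr": [0,0,0.17]},{"offset": [0.77,0.05,-0.35],"dr": [0,0,0.17]},{"offset": [0.77,0.05,-0.35],"dr": [0,0,0.17]}], claw=-0.62)

```text
time_s: 35.95
position: [0.6077, 0.3064, 0.1247]
orientation: [-179.9, -0.1, 125.6]
force: [-1.0, -0.5, 0.7]
finger_gap: 0.0691
grip_force: 0.0
```

Call:
play_rows(moves=[{"offset": [0,0,0],"dr": [0,0,0]},{"offset": [0,0,0],"dr": [0,0,0]}])

```text
time_s: 36.15
position: [0.6069, 0.306, 0.1248]
orientation: [-179.9, -0.2, 125.5]
force: [0.2, 0.0, -0.1]
finger_gap: 0.0692
grip_force: 0.0
```

```bash
python3 - <<'E'
from h import *
im,c=shot("wrist","w13"); f=find(im,c,.02,150)
for x in f: print(x)
b=min(f,key=lambda x:np.hypot(*(x[1]-[607,306])))
pick(b[1],b[4],tilt=0,du=0,z=-.033,back=.08)
stand([-.09,-.042])
# brown wood block extents in w1
K,k1,_=cam("wrist"); mt=np.array(cams.camera_params("wrist")["mount"]); T=np.eye(4); T[:3,:3]=Rt([-179.945,.006,117.54]); T[:3,3]=[.4102,.4382,.3005]
print(onz((K,k1,T@mt),[[376,203],[410,210],[395,260],[362,250]],.03).round(3).tolist())
E
```

```text
(array([246., 193.]), array([611.6, 301.2]), 58.5, 56.3, 37.4)
hover
need offset [ 0.23 -0.24 -3.91] dr [-0.02 -0.02  0.39] joints [ 23.6  37.5  67.8   0.1  74.8 -11.9] gap 0.069
final
need offset [ 0.23 -0.24 -7.91] dr [-0.02 -0.02  0.39] joints [ 23.6  37.5  67.8   0.1  74.8 -11.9] gap 0.069
stand -0.09 [0.5   0.161] (array([492.6, 137.5]), 120.5, 67.2, -85.4)
stand -0.042 [0.478 0.204] (array([477. , 205.2]), 54.7, 16.2, 30.2)
[[0.641, 0.461, 0.03], [0.703, 0.479, 0.03], [0.742, 0.383, 0.03], [0.673, 0.372, 0.03]]
```

Block 2 is standing at (477,205) mm. Now I'll lift B1 vertically and move it away from the sander.

Call:
play_rows(moves=[{"offset": [0,0,-1],"dr": [0,0,0]},{"offset": [0,0,-1],"dr": [0,0,0]},{"offset": [0,0,-1],"dr": [0,0,0]},{"offset": [0,0,-1],"dr": [0,0,0]},{"offset": [0,0,-1],"dr": [0,0,0]},{"offset": [0,0,-1],"dr": [0,0,0]},{"offset": [0,0,-1],"dr": [0,0,0]},{"offset": [0,0,-0.7],"dr": [0,0,0]},{"offset": [0,0,0],"dr": [0,0,0]}])

```text
time_s: 37.15
position: [0.6065, 0.3053, -0.0306]
orientation: [-179.8, -0.2, 125.5]
force: [-0.4, -0.8, -0.2]
finger_gap: 0.0687
grip_force: 0.0
```

Call:
play_rows(moves=[{"offset": [0,0,0],"dr": [0,0,0]},{"offset": [0,0,0],"dr": [0,0,0]},{"offset": [0,0,0],"dr": [0,0,0]},{"offset": [0,0,0],"dr": [0,0,0]}], claw=1, newtons=50)

```text
time_s: 37.55
position: [0.608, 0.3057, -0.0281]
orientation: [179.9, -0.2, 125.4]
force: [-1.3, -0.3, 5.9]
finger_gap: 0.0588
grip_force: 56.1
```

Call:
play_rows(moves=[{"offset": [0,0,0.5],"dr": [0,0,0]},{"offset": [0,0,1],"dr": [0,0,0]},{"offset": [0,0,1],"dr": [0,0,0]},{"offset": [0,0,0],"dr": [0,0,0]}])

```text
time_s: 37.95
position: [0.6091, 0.3061, 0.0246]
orientation: [179.7, -0.1, 125.4]
force: [0.4, 1.0, -0.5]
finger_gap: 0.0586
grip_force: 55.6
```

Call:
play_rows(moves=[{"offset": [-0.65,0.62,0.2],"dr": [0,0,-0.51]},{"offset": [-0.65,0.62,0],"dr": [0,0,-0.51]},{"offset": [-0.65,0.62,0],"dr": [0,0,-0.51]},{"offset": [-0.65,0.62,0],"dr": [0,0,-0.51]},{"offset": [-0.65,0.62,0],"dr": [0,0,-0.51]},{"offset": [-0.65,0.62,0],"dr": [0,0,-0.51]},{"offset": [-0.65,0.62,0],"dr": [0,0,-0.51]},{"offset": [-0.65,0.62,0],"dr": [0,0,-0.51]},{"offset": [-0.65,0.62,0],"dr": [0,0,-0.51]},{"offset": [-0.65,0.62,-0.2],"dr": [0,0,-0.51]}])

```text
time_s: 38.95
position: [0.4771, 0.4299, 0.0208]
orientation: [-180.0, -0.2, 99.8]
force: [0.7, -1.0, -0.7]
finger_gap: 0.0586
grip_force: 55.6
```

Call:
play_rows(moves=[{"offset": [0,0,-0.8],"dr": [0,0,0]},{"offset": [0,0,-0.8],"dr": [0,0,0]},{"offset": [0,0,-0.8],"dr": [0,0,0]},{"offset": [0,0,-0.1],"dr": [0,0,0]},{"offset": [0,0,0],"dr": [0,0,0]},{"offset": [0,0,0],"dr": [0,0,0]}])

```text
time_s: 39.55
position: [0.4778, 0.4287, -0.0303]
orientation: [-179.9, -0.1, 99.9]
force: [0.7, -0.2, 0.6]
finger_gap: 0.0587
grip_force: 61.8
```

Call:
play_rows(moves=[{"offset": [0,0,-0.07],"dr": [0,0,0]},{"offset": [0,0,0],"dr": [0,0,0]}])

```text
time_s: 39.75
position: [0.4777, 0.4292, -0.0309]
orientation: [-180.0, -0.2, 99.9]
force: [0.3, 0.3, -0.7]
finger_gap: 0.0586
grip_force: 61.8
```

Call:
play_rows(moves=[{"offset": [0,0,0],"dr": [0,0,0]},{"offset": [0,0,0],"dr": [0,0,0]},{"offset": [0,0,0],"dr": [0,0,0]},{"offset": [0,0,0.5],"dr": [0,0,0]},{"offset": [0,0,1],"dr": [0,0,0]},{"offset": [0,0,1],"dr": [0,0,0]},{"offset": [0,0,1],"dr": [0,0,0]},{"offset": [0,-0.3,1],"dr": [0,0,0]},{"offset": [0,-0.3,1],"dr": [0,0,0]},{"offset": [0,-0.3,1],"dr": [0,0,0]}], claw=-0.62)

```text
time_s: 40.75
position: [0.4776, 0.4114, 0.1012]
orientation: [180.0, -0.2, 100.0]
force: [-0.4, -0.6, 0.2]
finger_gap: 0.069
grip_force: 0.0
```

Call:
play_rows(moves=[{"offset": [0,-0.05,0.1],"dr": [0.96,0.17,0]},{"offset": [0,-0.05,0.1],"dr": [0.96,0.17,0]},{"offset": [0,-0.05,0.1],"dr": [0.96,0.17,0]},{"offset": [0,-0.05,0.1],"dr": [0.96,0.17,0]},{"offset": [0,-0.05,0.1],"dr": [0.96,0.17,0]},{"offset": [0,-0.05,0.1],"dr": [0.96,0.17,0]},{"offset": [0,-0.05,0.1],"dr": [0.96,0.17,0]},{"offset": [0,-0.05,0.1],"dr": [0.96,0.17,0]},{"offset": [0,0,0],"dr": [0.6,0.1,0]},{"offset": [0,0,0],"dr": [0,0,0]}])

```text
time_s: 41.75
position: [0.4778, 0.4027, 0.1154]
orientation: [-179.9, -42.3, 99.8]
force: [-0.2, -0.7, -1.0]
finger_gap: 0.0691
grip_force: 0.0
```

```bash
python3 - <<'E'
from h import *
im,c=shot("wrist","w14"); f=find(im,c,.02,150)
for x in f: print(x)
b=min(f,key=lambda x:np.hypot(*(x[1]-[478,429])))
pick(b[1],b[4],tilt=43,du=.0275,z=-.018,back=.09)
stand([-.09,-.042])
E
```

```text
(array([ 43., 294.]), array([285.5, 322.1]), 57.5, 43.2, -9.5)
(array([255., 223.]), array([476.2, 428.7]), 59.1, 42.1, 9.9)
hover
need offset [ 0.21 -0.39 -3.39] dr [ 0.17  0.02 -0.01] joints [ 19.7  28.1  94.5  49.6  60.3 -17.1] gap 0.0693
final
need offset [-0.32  2.64 -6.69] dr [ 0.17  0.02 -0.01] joints [ 19.7  28.1  94.5  49.6  60.3 -17.1] gap 0.0693
stand -0.09 [0.5   0.161] (array([490.1, 161.4]), 159.4, 71.5, -83.3)
stand -0.042 [0.478 0.204] None
```

Call:
play_rows(moves=[{"offset": [0.05,-0.1,-0.85],"dr": [0.15,0.02,0]},{"offset": [0.05,-0.1,-0.85],"dr": [0,0,0]},{"offset": [0.05,-0.1,-0.85],"dr": [0,0,0]},{"offset": [0.05,-0.08,-0.84],"dr": [0,0,0]},{"offset": [-0.13,0.76,-0.82],"dr": [0,0,0]},{"offset": [-0.13,0.76,-0.82],"dr": [0,0,0]},{"offset": [-0.13,0.76,-0.82],"dr": [0,0,0]},{"offset": [-0.13,0.75,-0.82],"dr": [0,0,0]},{"offset": [0,0,0],"dr": [0,0,0]},{"offset": [0,0,0],"dr": [0,0,0]}])

```text
time_s: 42.85
position: [0.4711, 0.4569, -0.0173]
orientation: [180.0, -42.9, 100.1]
force: [0.4, -0.1, 1.0]
finger_gap: 0.069
grip_force: 0.0
```

Call:
play_rows(moves=[{"offset": [0,0,0],"dr": [0,0,0]},{"offset": [0,0,0],"dr": [0,0,0]},{"offset": [0,0,0],"dr": [0,0,0]},{"offset": [0,0,0],"dr": [0,0,0]}], claw=1, newtons=50)

```text
time_s: 43.25
position: [0.4721, 0.4563, -0.0165]
orientation: [179.9, -43.0, 100.0]
force: [-0.8, -3.6, 8.0]
finger_gap: 0.0586
grip_force: 54.3
```

Call:
play_rows(moves=[{"offset": [0,0,0.5],"dr": [0,0,0]},{"offset": [0,0,0.9],"dr": [0,0,0]},{"offset": [0,0,1],"dr": [0,0,0]},{"offset": [0,0,1],"dr": [0,0,0]},{"offset": [0,0,1],"dr": [0,0,0]},{"offset": [0,0,1],"dr": [0,0,0]},{"offset": [0,0,1],"dr": [0,0,0]},{"offset": [0,0,0],"dr": [0,0,0]}])

```text
time_s: 44.05
position: [0.4724, 0.4567, 0.1136]
orientation: [179.6, -43.0, 100.2]
force: [0.4, 0.2, -0.9]
finger_gap: 0.0588
grip_force: 53.7
```

```bash
python3 - <<'E'
from h import *
place(.006,du=.0275,dw=.0265,tilt=-47)
E
```

```text
above
need offset [ -0.2  -11.67  -2.83] dr [-17.14  -5.69   2.63] joints [ 24.7  30.3  91.8  51.5  57.4 -14.3] gap 0.0588
final [0.4683 0.2232 0.007 ]
need offset [ -0.2  -11.67  -5.33] dr [-17.14  -5.69   2.63] joints [ 24.7  30.3  91.8  51.5  57.4 -14.3] gap 0.0588
```

Call:
play_rows(moves=[{"offset": [0,-0.6,0.3],"dr": [-0.952,-0.316,0.146]},{"offset": [0,-0.6,0.3],"dr": [-0.952,-0.316,0.146]},{"offset": [0,-0.6,0.3],"dr": [-0.952,-0.316,0.146]},{"offset": [0,-0.6,0.3],"dr": [-0.952,-0.316,0.146]},{"offset": [0,-0.6,0.3],"dr": [-0.952,-0.316,0.146]},{"offset": [0,-0.6,0.3],"dr": [-0.952,-0.316,0.146]},{"offset": [0,-0.6,0.3],"dr": [-0.952,-0.316,0.146]},{"offset": [0,-0.6,0.3],"dr": [-0.952,-0.316,0.146]},{"offset": [0,-0.6,0.3],"dr": [-0.952,-0.316,0.146]},{"offset": [0,-0.6,0.3],"dr": [-0.952,-0.316,0.146]}])

```text
time_s: 45.05
position: [0.4712, 0.3357, 0.17]
orientation: [176.6, 7.3, 109.0]
force: [-0.3, -1.3, -0.7]
finger_gap: 0.0588
grip_force: 53.6
```

Call:
play_rows(moves=[{"offset": [0,-0.7,-0.25],"dr": [-0.952,-0.316,0.146]},{"offset": [0,-0.7,-0.25],"dr": [-0.952,-0.316,0.146]},{"offset": [0,-0.7,-0.25],"dr": [-0.952,-0.316,0.146]},{"offset": [0,-0.7,-0.25],"dr": [-0.952,-0.316,0.146]},{"offset": [0,-0.7,-0.25],"dr": [-0.952,-0.316,0.146]},{"offset": [0,-0.7,-0.25],"dr": [-0.952,-0.316,0.146]},{"offset": [0,-0.7,-0.25],"dr": [-0.952,-0.316,0.146]},{"offset": [0,-0.7,-0.25],"dr": [-0.952,-0.316,0.146]},{"offset": [0,0,0],"dr": [0,0,0]},{"offset": [0,0,0],"dr": [0,0,0]}])

```text
time_s: 46.05
position: [0.4711, 0.2248, 0.1298]
orientation: [-180.0, 46.9, 116.7]
force: [0.8, -0.2, 0.4]
finger_gap: 0.0589
grip_force: 53.7
```

```bash
python3 - <<'E'
from h import *
place(.006,du=.0275,dw=.0265,tilt=-47)
E
```

```text
above
need offset [-0.14 -0.08 -3.64] dr [-0.01 -0.01  0.06] joints [ 42.9  28.2  94.6 -45.7  78.5  34.6] gap 0.0589
final [0.4683 0.2232 0.007 ]
need offset [-0.14 -0.08 -6.14] dr [-0.01 -0.01  0.06] joints [ 42.9  28.2  94.6 -45.7  78.5  34.6] gap 0.0589
```

Call:
play_rows(moves=[{"offset": [-0.05,-0.03,-0.8],"dr": [0,0,0.06]},{"offset": [-0.05,-0.03,-0.8],"dr": [0,0,0]},{"offset": [-0.04,-0.02,-0.8],"dr": [0,0,0]},{"offset": [0,0,-0.8],"dr": [0,0,0]},{"offset": [0,0,-0.8],"dr": [0,0,0]},{"offset": [0,0,-0.8],"dr": [0,0,0]},{"offset": [0,0,-0.7],"dr": [0,0,0]},{"offset": [0,0,-0.3],"dr": [0,0,0]},{"offset": [0,0,0],"dr": [0,0,0]},{"offset": [0,0,0],"dr": [0,0,0]}])

```text
time_s: 47.05
position: [0.4687, 0.2231, 0.0145]
orientation: [179.9, 47.0, 117.0]
force: [0.4, 0.8, -0.3]
finger_gap: 0.0589
grip_force: 53.7
```

Call:
play_rows(moves=[{"offset": [0,0,-0.1],"dr": [0,0,0]},{"offset": [0,0,0],"dr": [0,0,0]}])

```text
time_s: 47.25
position: [0.4686, 0.223, 0.0124]
orientation: [179.9, 47.0, 117.0]
force: [0.1, 0.1, -0.5]
finger_gap: 0.0589
grip_force: 53.7
```

Call:
play_rows(moves=[{"offset": [0,0,-0.07],"dr": [0,0,0]},{"offset": [0,0,0],"dr": [0,0,0]}])

```text
time_s: 47.45
position: [0.4684, 0.2229, 0.0107]
orientation: [180.0, 47.0, 117.0]
force: [0.6, 1.0, -0.6]
finger_gap: 0.059
grip_force: 53.7
```

Call:
play_rows(moves=[{"offset": [0,0,-0.13],"dr": [0,0,0]},{"offset": [0,0,0],"dr": [0,0,0]}])

```text
time_s: 47.65
position: [0.4683, 0.2228, 0.0078]
orientation: [-180.0, 47.0, 117.0]
force: [0.3, -0.2, -1.6]
finger_gap: 0.0591
grip_force: 53.7
```

Call:
play_rows(moves=[{"offset": [0,0,-0.07],"dr": [0,0,0]},{"offset": [0,0,0],"dr": [0,0,0]}])

```text
time_s: 47.85
position: [0.4684, 0.2228, 0.0065]
orientation: [-180.0, 47.0, 117.0]
force: [1.0, 0.7, -0.4]
finger_gap: 0.0592
grip_force: 53.7
```

Call:
play_rows(moves=[{"offset": [0,0,-0.06],"dr": [0,0,0]},{"offset": [0,0,0],"dr": [0,0,0]}])

```text
time_s: 48.05
position: [0.4685, 0.2229, 0.0064]
orientation: [180.0, 47.1, 117.0]
force: [-5.1, -0.4, 10.5]
finger_gap: 0.0586
grip_force: 54.5
```

Call:
play_rows(moves=[{"offset": [0,0,0],"dr": [0,0,0]},{"offset": [0,0,0],"dr": [0,0,0]},{"offset": [0,0,0],"dr": [0,0,0]},{"offset": [0,0,0],"dr": [0,0,0]},{"offset": [-0.17,0.33,0.33],"dr": [0,0,0]},{"offset": [-0.34,0.66,0.67],"dr": [0,0,0]},{"offset": [-0.34,0.66,0.67],"dr": [0,0,0]},{"offset": [-0.34,0.66,0.67],"dr": [0,0,0]},{"offset": [-0.34,0.66,0.67],"dr": [0,0,0]},{"offset": [-0.34,0.66,0.9],"dr": [0,0,0]}], claw=-0.75)

```text
time_s: 49.05
position: [0.4303, 0.2963, 0.0843]
orientation: [-180.0, 47.0, 117.1]
force: [0.3, -1.3, -0.2]
finger_gap: 0.0748
grip_force: 0.0
```

Call:
play_rows(moves=[{"offset": [-0.5,0,1],"dr": [0.891,0.454,0]},{"offset": [-0.5,0,1],"dr": [0.891,0.454,0]},{"offset": [-0.5,0,1],"dr": [0.891,0.454,0]},{"offset": [-0.5,0,1],"dr": [0.891,0.454,0]},{"offset": [-0.5,0,0.5],"dr": [0.891,0.454,0]},{"offset": [-0.5,0,0],"dr": [0.891,0.454,0]},{"offset": [-0.5,0,0],"dr": [0.891,0.454,0]},{"offset": [-0.5,0,0],"dr": [0.891,0.454,0]},{"offset": [-0.5,0,0],"dr": [0.891,0.454,0]},{"offset": [0,0,0],"dr": [0.35,0.18,0]}])

```text
time_s: 50.05
position: [0.3402, 0.2956, 0.1746]
orientation: [179.9, -0.1, 117.0]
force: [1.0, -0.7, 0.3]
finger_gap: 0.0747
grip_force: 0.0
```

```bash
python3 - <<'E'
from h import *
o=sensors.get_obs(); print(o['position'],o['orientation'],o['joints'].round(1))
im,c=shot("wrist","w15"); f=find(im,c,.02,150)
for x in f: print(x)
stand([-.09,-.042,.006])
b=min(f,key=lambda x:np.hypot(*(x[1]-[285,322])))
pick(b[1],b[4],tilt=43,du=.0275,z=-.018,back=.09)
E
```

```text
[0.34023199 0.2955563  0.17458657] [ 1.79932960e+02 -1.43498087e-01  1.17035179e+02] [3.620e+01 5.800e+00 1.045e+02 1.000e-01 6.960e+01 9.200e+00]
(array([223., 131.]), array([285.4, 322.3]), 58.4, 43.1, -9.4)
stand -0.09 [0.5   0.161] (array([507.8, 165.5]), 36.6, 17.1, 30.2)
stand -0.042 [0.478 0.204] (array([485.3, 210. ]), 35.6, 16.2, 30.2)
stand 0.006 [0.456 0.247] (array([455.4, 245.5]), 56.0, 18.5, 30.1)
hover
need offset [-3.06 -0.32 -6.33] dr [ 8.64  1.35 -6.92] joints [ 36.3   5.9 104.4  -0.   69.6   9.3] gap 0.0745
final
need offset [-2.56  2.71 -9.62] dr [ 8.64  1.35 -6.92] joints [ 36.3   5.9 104.4  -0.   69.6   9.3] gap 0.0745
```

Three blocks stand. The last is close to the robot, so I'll relocate it the same way before tilting it.

Call:
play_rows(moves=[{"offset": [-0.275,0.134,-0.57],"dr": [0,0,-0.73]},{"offset": [-0.275,0.134,-0.57],"dr": [0,0,-0.73]},{"offset": [-0.275,0.134,-0.57],"dr": [0,0,-0.73]},{"offset": [-0.275,0.134,-0.57],"dr": [0,0,-0.73]},{"offset": [-0.275,0.134,-0.57],"dr": [0,0,-0.73]},{"offset": [-0.275,0.134,-0.57],"dr": [0,0,-0.73]},{"offset": [-0.275,0.134,-0.57],"dr": [0,0,-0.73]},{"offset": [-0.275,0.134,-0.57],"dr": [0,0,-0.73]},{"offset": [-0.275,0.134,-0.57],"dr": [0,0,-0.73]},{"offset": [-0.275,0.134,-0.57],"dr": [0,0,-0.73]}], claw=-0.62)

```text
time_s: 51.15
position: [0.2856, 0.3228, 0.0594]
orientation: [180.0, 0.1, 80.4]
force: [-0.1, 0.3, 0.6]
finger_gap: 0.0694
grip_force: 0.0
```

Call:
play_rows(moves=[{"offset": [0,0,0],"dr": [0,0,0]},{"offset": [0,0,0],"dr": [0,0,0]}])

```text
time_s: 51.35
position: [0.286, 0.3226, 0.06]
orientation: [180.0, 0.1, 80.7]
force: [-0.4, -0.5, 0.7]
finger_gap: 0.0692
grip_force: 0.0
```

```bash
python3 - <<'E'
from h import *
im,c=shot("wrist","w16"); f=find(im,c,.02,150)
for x in f: print(x)
pick([285.4,322.3],-9.4,tilt=0,du=0,z=-.031,back=.08)
E
```

```text
(array([256., 196.]), array([285.7, 322.4]), 58.2, 43.3, -9.3)
hover
need offset [-0.04 -0.02 -0.56] dr [ 0.01  0.01 -0.01] joints [ 4.360e+01  1.290e+01  1.136e+02 -1.000e-01  5.350e+01  5.300e+01] gap 0.0693
final
need offset [-0.04 -0.02 -4.56] dr [ 0.01  0.01 -0.01] joints [ 4.360e+01  1.290e+01  1.136e+02 -1.000e-01  5.350e+01  5.300e+01] gap 0.0693
```

Call:
play_rows(moves=[{"offset": [0,0,-1],"dr": [0,0,0]},{"offset": [0,0,-1],"dr": [0,0,0]},{"offset": [0,0,-1],"dr": [0,0,0]},{"offset": [0,0,-1],"dr": [0,0,0]},{"offset": [0,0,-0.4],"dr": [0,0,0]},{"offset": [0,0,0],"dr": [0,0,0]}])

```text
time_s: 52.0
position: [0.286, 0.3221, -0.0285]
orientation: [-180.0, 0.1, 80.5]
force: [-0.7, -0.7, -0.1]
finger_gap: 0.069
grip_force: 0.0
```

Call:
play_rows(moves=[{"offset": [0,0,0],"dr": [0,0,0]},{"offset": [0,0,0],"dr": [0,0,0]},{"offset": [0,0,0],"dr": [0,0,0]},{"offset": [0,0,0],"dr": [0,0,0]},{"offset": [0,0,0.5],"dr": [0,0,0]},{"offset": [0,0,1],"dr": [0,0,0]},{"offset": [0,0,1.0],"dr": [0,0,0]},{"offset": [0,0,0],"dr": [0,0,0]}], claw=1, newtons=50)

```text
time_s: 52.8
position: [0.2871, 0.3234, 0.0244]
orientation: [179.8, -0.1, 80.5]
force: [0.1, -0.1, 0.2]
finger_gap: 0.0587
grip_force: 53.8
```

Call:
play_rows(moves=[{"offset": [0.96,0.535,0.2],"dr": [0,0,0.39]},{"offset": [0.96,0.535,0],"dr": [0,0,0.39]},{"offset": [0.96,0.535,0],"dr": [0,0,0.39]},{"offset": [0.96,0.535,0],"dr": [0,0,0.39]},{"offset": [0.96,0.535,0],"dr": [0,0,0.39]},{"offset": [0.96,0.535,0],"dr": [0,0,0.39]},{"offset": [0.96,0.535,0],"dr": [0,0,0.39]},{"offset": [0.96,0.535,0],"dr": [0,0,0.39]},{"offset": [0.96,0.535,0],"dr": [0,0,0.39]},{"offset": [0.96,0.535,-0.2],"dr": [0,0,0.39]}])

```text
time_s: 53.8
position: [0.4788, 0.4297, 0.0216]
orientation: [180.0, 0.1, 100.1]
force: [-0.1, -0.5, -1.1]
finger_gap: 0.0586
grip_force: 53.8
```

Call:
play_rows(moves=[{"offset": [0,0,0],"dr": [0,0,0]},{"offset": [0,0,-0.8],"dr": [0,0,0]},{"offset": [0,0,-0.8],"dr": [0,0,0]},{"offset": [0,0,-0.6],"dr": [0,0,0]},{"offset": [0,0,0],"dr": [0,0,0]},{"offset": [0,0,0],"dr": [0,0,0]}])

```text
time_s: 54.4
position: [0.4778, 0.4292, -0.0226]
orientation: [-180.0, 0.1, 100.0]
force: [0.3, -0.6, -0.1]
finger_gap: 0.0589
grip_force: 53.8
```

Call:
play_rows(moves=[{"offset": [0,0,-0.2],"dr": [0,0,0]},{"offset": [0,0,0],"dr": [0,0,0]}])

```text
time_s: 54.6
position: [0.478, 0.4293, -0.0263]
orientation: [180.0, 0.1, 100.0]
force: [-0.3, 0.4, -0.6]
finger_gap: 0.059
grip_force: 53.8
```

Call:
play_rows(moves=[{"offset": [0,0,0],"dr": [0,0,0]},{"offset": [0,0,0],"dr": [0,0,0]},{"offset": [0,0,0],"dr": [0,0,0]},{"offset": [0,0,0.5],"dr": [0,0,0]},{"offset": [0,0,1],"dr": [0,0,0]},{"offset": [0,0,1],"dr": [0,0,0]},{"offset": [0,0,1],"dr": [0,0,0]},{"offset": [0,-0.3,1],"dr": [0,0,0]},{"offset": [0,-0.3,1],"dr": [0,0,0]},{"offset": [0,-0.3,1],"dr": [0,0,0]}], claw=-0.62)

```text
time_s: 55.6
position: [0.478, 0.4111, 0.1054]
orientation: [180.0, 0.1, 100.0]
force: [-0.8, 0.5, -0.9]
finger_gap: 0.0691
grip_force: 0.0
```

Call:
play_rows(moves=[{"offset": [0,-0.05,0.1],"dr": [0.97,0.17,0]},{"offset": [0,-0.05,0.1],"dr": [0.97,0.17,0]},{"offset": [0,-0.05,0.1],"dr": [0.97,0.17,0]},{"offset": [0,-0.05,0.1],"dr": [0.97,0.17,0]},{"offset": [0,-0.05,0.1],"dr": [0.97,0.17,0]},{"offset": [0,-0.05,0.1],"dr": [0.97,0.17,0]},{"offset": [0,-0.05,0.1],"dr": [0.97,0.17,0]},{"offset": [0,-0.05,0.1],"dr": [0.97,0.17,0]},{"offset": [0,0,0],"dr": [0.7,0.12,0]},{"offset": [0,0,0],"dr": [0,0,0]}])

```text
time_s: 56.6
position: [0.4782, 0.4024, 0.1195]
orientation: [180.0, -42.9, 99.9]
force: [-0.8, 0.9, 0.6]
finger_gap: 0.0694
grip_force: 0.0
```

```bash
python3 - <<'E'
from h import *
im,c=shot("wrist","w17"); f=find(im,c,.02,150)
for x in f: print(x)
b=min(f,key=lambda x:np.hypot(*(x[1]-[478,429])))
pick(b[1],b[4],tilt=43,du=.0275,z=-.018,back=.09)
stand([-.09,-.042,.006])
E
```

```text
(array([258., 222.]), array([476.9, 428.7]), 59.9, 42.7, 9.9)
hover
need offset [ 0.22 -0.37 -3.6 ] dr [ 0.04  0.02 -0.01] joints [ 19.4  27.9  94.6  50.2  60.8 -17.5] gap 0.0692
final
need offset [-0.3   2.65 -6.89] dr [ 0.04  0.02 -0.01] joints [ 19.4  27.9  94.6  50.2  60.8 -17.5] gap 0.0692
stand -0.09 [0.5   0.161] (array([489.3, 169.4]), 181.7, 70.9, -82.8)
stand -0.042 [0.478 0.204] (array([553.7, 217.6]), 173.7, 166.2, 8.1)
stand 0.006 [0.456 0.247] (array([468.1, 211.4]), 145.3, 66.7, -61.4)
```

Call:
play_rows(moves=[{"offset": [0.05,-0.1,-0.9],"dr": [0,0,0]},{"offset": [0.05,-0.1,-0.9],"dr": [0,0,0]},{"offset": [0.05,-0.1,-0.9],"dr": [0,0,0]},{"offset": [0.06,-0.07,-0.9],"dr": [0,0,0]},{"offset": [-0.13,0.76,-0.82],"dr": [0,0,0]},{"offset": [-0.13,0.76,-0.82],"dr": [0,0,0]},{"offset": [-0.13,0.76,-0.82],"dr": [0,0,0]},{"offset": [-0.13,0.75,-0.82],"dr": [0,0,0]},{"offset": [0,0,0],"dr": [0,0,0]},{"offset": [0,0,0],"dr": [0,0,0]}])

```text
time_s: 57.7
position: [0.4717, 0.4569, -0.0173]
orientation: [179.9, -42.8, 100.2]
force: [0.1, -0.4, 0.6]
finger_gap: 0.0688
grip_force: 0.0
```

Call:
play_rows(moves=[{"offset": [0,0,0],"dr": [0,0,0]},{"offset": [0,0,0],"dr": [0,0,0]},{"offset": [0,0,0],"dr": [0,0,0]},{"offset": [0,0,0],"dr": [0,0,0]}], claw=1, newtons=50)

```text
time_s: 58.1
position: [0.4727, 0.4563, -0.0164]
orientation: [179.8, -42.9, 100.1]
force: [-1.7, -2.9, 7.6]
finger_gap: 0.0591
grip_force: 54.4
```

Call:
play_rows(moves=[{"offset": [0,0,0.5],"dr": [0,0,0]},{"offset": [0,0,0.9],"dr": [0,0,0]},{"offset": [0,0,1],"dr": [0,0,0]},{"offset": [0,0,1],"dr": [0,0,0]},{"offset": [0,0,1],"dr": [0,0,0]},{"offset": [0,0,1],"dr": [0,0,0]},{"offset": [0,0,1],"dr": [0,0,0]},{"offset": [0,0,0],"dr": [0,0,0]}])

```text
time_s: 58.9
position: [0.473, 0.4567, 0.1136]
orientation: [179.5, -42.9, 100.3]
force: [-0.9, 0.7, 0.5]
finger_gap: 0.059
grip_force: 53.7
```

```bash
python3 - <<'E'
from h import *
place(.054,du=.0275,dw=.0265,tilt=-47)
E
```

```text
above
need offset [-1.32 -9.54 -2.83] dr [-17.12  -5.67   2.62] joints [ 24.7  30.3  91.7  51.3  57.4 -14.2] gap 0.059
final [0.4465 0.266  0.007 ]
need offset [-1.32 -9.54 -5.33] dr [-17.12  -5.67   2.62] joints [ 24.7  30.3  91.7  51.3  57.4 -14.2] gap 0.059
```

Call:
play_rows(moves=[{"offset": [-0.08,-0.53,0.3],"dr": [-0.952,-0.316,0.146]},{"offset": [-0.08,-0.53,0.3],"dr": [-0.952,-0.316,0.146]},{"offset": [-0.08,-0.53,0.3],"dr": [-0.952,-0.316,0.146]},{"offset": [-0.08,-0.53,0.3],"dr": [-0.952,-0.316,0.146]},{"offset": [-0.08,-0.53,0.3],"dr": [-0.952,-0.316,0.146]},{"offset": [-0.08,-0.53,0.3],"dr": [-0.952,-0.316,0.146]},{"offset": [-0.08,-0.53,0.3],"dr": [-0.952,-0.316,0.146]},{"offset": [-0.08,-0.53,0.3],"dr": [-0.952,-0.316,0.146]},{"offset": [-0.08,-0.53,0.3],"dr": [-0.952,-0.316,0.146]},{"offset": [-0.08,-0.53,0.3],"dr": [-0.952,-0.316,0.146]}])

```text
time_s: 59.9
position: [0.4558, 0.3498, 0.17]
orientation: [176.5, 7.4, 109.0]
force: [0.1, -0.3, -1.2]
finger_gap: 0.0591
grip_force: 53.6
```

Call:
play_rows(moves=[{"offset": [-0.07,-0.53,-0.25],"dr": [-0.952,-0.316,0.146]},{"offset": [-0.07,-0.53,-0.25],"dr": [-0.952,-0.316,0.146]},{"offset": [-0.07,-0.53,-0.25],"dr": [-0.952,-0.316,0.146]},{"offset": [-0.07,-0.53,-0.25],"dr": [-0.952,-0.316,0.146]},{"offset": [-0.07,-0.53,-0.25],"dr": [-0.952,-0.316,0.146]},{"offset": [-0.07,-0.53,-0.25],"dr": [-0.952,-0.316,0.146]},{"offset": [-0.07,-0.53,-0.25],"dr": [-0.952,-0.316,0.146]},{"offset": [-0.07,-0.53,-0.25],"dr": [-0.952,-0.316,0.146]},{"offset": [0,0,0],"dr": [0,0,0]},{"offset": [0,0,0],"dr": [0,0,0]}])

```text
time_s: 60.9
position: [0.4446, 0.266, 0.1297]
orientation: [-180.0, 47.0, 116.8]
force: [0.7, 0.7, -0.9]
finger_gap: 0.059
grip_force: 53.6
```

```bash
python3 - <<'E'
from h import *
place(.054,du=.0275,dw=.0265,tilt=-47)
E
```

```text
above
need offset [ 0.1   0.   -3.64] dr [ 0.01 -0.    0.04] joints [ 47.9  29.7  92.3 -43.6  82.   37. ] gap 0.059
final [0.4465 0.266  0.007 ]
need offset [ 0.1   0.   -6.14] dr [ 0.01 -0.    0.04] joints [ 47.9  29.7  92.3 -43.6  82.   37. ] gap 0.059
```

Call:
play_rows(moves=[{"offset": [0.05,0,-0.8],"dr": [0,0,0.04]},{"offset": [0.05,0,-0.8],"dr": [0,0,0]},{"offset": [0,0,-0.8],"dr": [0,0,0]},{"offset": [0,0,-0.8],"dr": [0,0,0]},{"offset": [0,0,-0.8],"dr": [0,0,0]},{"offset": [0,0,-0.8],"dr": [0,0,0]},{"offset": [0,0,-0.7],"dr": [0,0,0]},{"offset": [0,0,-0.4],"dr": [0,0,0]},{"offset": [0,0,0],"dr": [0,0,0]},{"offset": [0,0,0],"dr": [0,0,0]}])

```text
time_s: 61.9
position: [0.4468, 0.2659, 0.0123]
orientation: [180.0, 47.1, 117.0]
force: [0.9, -0.8, 0.1]
finger_gap: 0.0587
grip_force: 53.7
```

Call:
play_rows(moves=[{"offset": [0,0,-0.12],"dr": [0,0,0]},{"offset": [0,0,-0.12],"dr": [0,0,0]}])

```text
time_s: 62.1
position: [0.4468, 0.2659, 0.0077]
orientation: [179.9, 47.1, 116.9]
force: [0.0, -0.1, -0.7]
finger_gap: 0.0588
grip_force: 53.7
```

Call:
play_rows(moves=[{"offset": [0,0,-0.05],"dr": [0,0,0]},{"offset": [0,0,0],"dr": [0,0,0]}])

```text
time_s: 62.3
position: [0.4467, 0.2658, 0.0066]
orientation: [180.0, 47.2, 117.0]
force: [-1.7, 0.5, 2.5]
finger_gap: 0.0588
grip_force: 53.8
```

Contact. Release and retreat, then move aside for a clear view of the row and the stick.

Call:
play_rows(moves=[{"offset": [0,0,0],"dr": [0,0,0]},{"offset": [0,0,0],"dr": [0,0,0]},{"offset": [0,0,0],"dr": [0,0,0]},{"offset": [0,0,0],"dr": [0,0,0]},{"offset": [-0.17,0.33,0.33],"dr": [0,0,0]},{"offset": [-0.34,0.66,0.67],"dr": [0,0,0]},{"offset": [-0.34,0.66,0.67],"dr": [0,0,0]},{"offset": [-0.34,0.66,0.67],"dr": [0,0,0]},{"offset": [-0.34,0.66,0.67],"dr": [0,0,0]},{"offset": [-0.34,0.66,0.9],"dr": [0,0,0]}], claw=-0.75)

```text
time_s: 63.3
position: [0.4084, 0.3391, 0.0851]
orientation: [-179.9, 47.1, 117.1]
force: [-0.2, -0.2, 0.1]
finger_gap: 0.0743
grip_force: 0.0
```

Call:
play_rows(moves=[{"offset": [-0.6,0,1],"dr": [0.891,0.454,0]},{"offset": [-0.6,0,1],"dr": [0.891,0.454,0]},{"offset": [-0.6,0,1],"dr": [0.891,0.454,0]},{"offset": [-0.5,0,1],"dr": [0.891,0.454,0]},{"offset": [-0.5,0,1],"dr": [0.891,0.454,0]},{"offset": [-0.5,0,1],"dr": [0.891,0.454,0]},{"offset": [-0.3,0,1],"dr": [0.891,0.454,0]},{"offset": [0,0,1],"dr": [0.891,0.454,0]},{"offset": [0,0,0],"dr": [0.891,0.454,0]},{"offset": [0,0,0],"dr": [0.35,0.18,0]}])

```text
time_s: 64.3
position: [0.3373, 0.3383, 0.2461]
orientation: [179.9, -0.1, 117.0]
force: [-1.0, -0.5, 0.2]
finger_gap: 0.0747
grip_force: 0.0
```

```bash
python3 - <<'E'
from h import *
o=sensors.get_obs(); print(o['position'],o['orientation'],o['joints'].round(1))
stand([-.09,-.042,.006,.054])
s,c=shot("scene","s18"); d,e=shot("side","d18")
w,_=shot("wrist","w18")
# stick top face / edges in the side view: dark brown mask near stick
for n,im,cc in (("scene",s,c),("side",d,e)):
    p=proj(cc,[[.567,-.19,.27],[.567,-.188,.08]]).round(0); print(n,p.tolist())
    h=cv2.cvtColor(im,cv2.COLOR_BGR2HSV); 
    x0,y0=int(p[0,0])-25,int(p[0,1])-15; cr=h[y0:int(p[1,1])+40,x0:x0+55]
    print([ (v,cr[v-y0,int(p[0,0])-x0-10:int(p[0,0])-x0+12:3].tolist()) for v in (int(p[0,1])+6,int(p[0,1])+20)])
cv2.imwrite('pics/z18.png',np.hstack([cv2.resize(s[85:185,265:345],(400,500),interpolation=2),cv2.resize(d[205:335,300:404],(400,500),interpolation=2)]))
E
```

```text
[0.33728688 0.3383316  0.24608502] [ 1.79862901e+02 -5.49377139e-02  1.16992292e+02] [40.7  5.8 94.7  0.  79.3 13.7]
stand -0.09 [0.5   0.161] (array([493.9, 156.8]), 38.5, 12.7, 16.5)
stand -0.042 [0.478 0.204] (array([476.7, 149.5]), 136.7, 108.4, -41.6)
stand 0.006 [0.456 0.247] (array([463.5, 250.2]), 37.3, 18.4, 30.2)
stand 0.054 [0.434 0.29 ] (array([433.6, 289. ]), 55.0, 17.2, 25.5)
scene [[309.0, 101.0], [304.0, 149.0]]
[(107, [[119, 62, 87], [112, 143, 89], [11, 107, 88], [12, 122, 92], [11, 106, 82], [111, 155, 89], [110, 156, 88], [110, 159, 88]]), (121, [[17, 89, 163], [16, 92, 147], [13, 118, 93], [12, 119, 94], [118, 94, 79], [110, 155, 87], [110, 154, 86], [110, 156, 85]])]
side [[356.0, 219.0], [345.0, 288.0]]
[(225, [[18, 96, 156], [16, 101, 149], [6, 174, 97], [13, 150, 92], [13, 140, 106], [13, 146, 96], [14, 90, 74], [18, 31, 41]]), (239, [[22, 128, 132], [22, 129, 130], [13, 135, 102], [13, 143, 100], [13, 146, 96], [15, 138, 105], [22, 127, 124], [18, 99, 160]])]
```

```bash
python3 - <<'E'
from h import *
e=cam("side"); P=onz(e,[[322.6,309.5],[342.3,328.5],[367.5,314.5]],.01)[:,:2]*1000; print(P.round(1))
a=P[1]-P[0]; b=P[2]-P[1]; print(np.hypot(*a),np.degrees(np.arctan2(a[1],a[0])),np.hypot(*b),np.degrees(np.arctan2(b[1],b[0])),'centre',(P[0]+P[2])/2)
# tube top outer corners (crop z2: left 185,350; front 230,385; right 282,352)
T=onz(e,[[290+186/4,200+348/4],[290+230/4,200+386/4],[290+281/4,200+352/4]],.08)[:,:2]*1000; a=T[1]-T[0]; b=T[2]-T[1]
print(T.round(1),np.hypot(*a),np.degrees(np.arctan2(a[1],a[0])),np.hypot(*b),np.degrees(np.arctan2(b[1],b[0])),'centre',(T[0]+T[2])/2)
# stick top face corners (crop z2: left 257,85; back-ish 270,70(?), right 299,73; front 293,92)
S=onz(e,[[290+257/4,200+84/4],[290+294/4,200+93/4],[290+299/4,200+74/4]],.27)[:,:2]*1000; print(S.round(1)); a=S[1]-S[0]; b=S[2]-S[1]
print(np.hypot(*a),np.degrees(np.arctan2(a[1],a[0])),np.hypot(*b),np.degrees(np.arctan2(b[1],b[0])),'centre',(S[0]+S[2])/2)
E
```

```text
[[ 531.8 -161.6]
 [ 528.2 -232.1]
 [ 607.3 -233.3]]
70.65007115909316 -92.86419165690609 79.07717136183587 -0.8580808332946055 centre [ 569.54445667 -197.42945744]
[[ 552.7 -175.7]
 [ 551.4 -212.8]
 [ 595.1 -208.8]] 37.06831463988983 -91.97562522735159 43.88799253616978 5.166104916944672 centre [ 573.92939956 -192.29531244]
[[ 557.7 -194.5]
 [ 567.6 -211. ]
 [ 582.4 -200.1]]
19.229555226078798 -58.843821163906426 18.33030111742445 36.35043827761583 centre [ 570.01911158 -197.30512592]
```

View pics/z18.png

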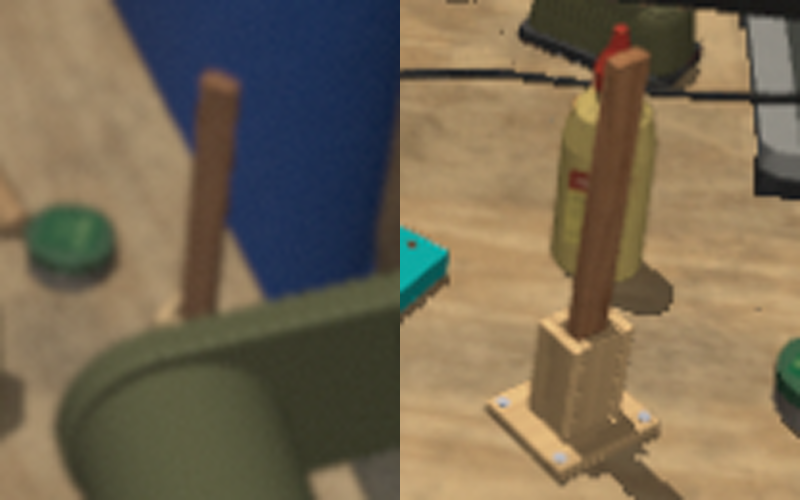

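The picture shows the holder square to the world axes, with the stick nearly upright and its 24 mm side along world x. Its top is at about (0.570, −0.195). I'll travel around the sander to it.

Call:
play_rows(moves=[{"offset": [0.21,-0.96,0.2],"dr": [0,0,-0.2]},{"offset": [0.21,-0.96,0.2],"dr": [0,0,-0.2]},{"offset": [0.21,-0.96,0.2],"dr": [0,0,-0.2]},{"offset": [0.21,-0.96,0.2],"dr": [0,0,-0.2]},{"offset": [0.21,-0.96,0.2],"dr": [0,0,-0.2]},{"offset": [0.21,-0.96,0.2],"dr": [0,0,-0.2]},{"offset": [0.21,-0.96,0.2],"dr": [0,0,-0.2]},{"offset": [0.21,-0.96,0.2],"dr": [0,0,-0.2]},{"offset": [0.21,-0.96,0.2],"dr": [0,0,-0.2]},{"offset": [0.21,-0.96,0.2],"dr": [0,0,-0.2]}], claw=-0.1)

```text
time_s: 65.5
position: [0.3791, 0.146, 0.2847]
orientation: [-180.0, 0.2, 107.0]
force: [0.1, -0.0, -0.3]
finger_gap: 0.0469
grip_force: 0.0
```

Call:
play_rows(moves=[{"offset": [0.21,-0.96,0.2],"dr": [0,0,-0.2]},{"offset": [0.21,-0.96,0.2],"dr": [0,0,-0.2]},{"offset": [0.21,-0.96,0.2],"dr": [0,0,-0.2]},{"offset": [0.21,-0.96,0.2],"dr": [0,0,-0.2]},{"offset": [0.21,-0.96,0.2],"dr": [0,0,-0.2]},{"offset": [0.2,-0.96,0],"dr": [0,0,-0.2]},{"offset": [0.2,-0.96,0],"dr": [0,0,-0.2]},{"offset": [0.2,-0.96,0],"dr": [0,0,-0.2]},{"offset": [0.2,-0.96,0],"dr": [0,0,-0.2]},{"offset": [0.2,-0.96,0],"dr": [0,0,-0.2]}])

```text
time_s: 66.5
position: [0.4204, -0.046, 0.3045]
orientation: [-179.9, 0.2, 97.0]
force: [0.4, 0.5, 0.2]
finger_gap: 0.0472
grip_force: 0.0
```

Call:
play_rows(moves=[{"offset": [0.2,-0.9,0],"dr": [0.5,0,-0.18]},{"offset": [0.2,-0.9,0],"dr": [0.5,0,-0.18]},{"offset": [0.2,-0.9,0],"dr": [0.5,0,-0.18]},{"offset": [0.2,-0.9,0],"dr": [0.5,0,-0.18]},{"offset": [0.2,-0.9,0],"dr": [0.5,0,-0.18]},{"offset": [0.2,-0.9,0],"dr": [0.5,0,-0.18]},{"offset": [0.2,-0.9,0],"dr": [0.5,0,-0.18]},{"offset": [0.2,-0.9,0],"dr": [0.5,0,-0.14]},{"offset": [0,0,0],"dr": [0.5,0,0]},{"offset": [0,0,0],"dr": [0.5,0,0]}])

```text
time_s: 67.5
position: [0.4524, -0.1896, 0.3041]
orientation: [178.9, -24.9, 90.1]
force: [-0.2, -0.3, -1.2]
finger_gap: 0.0471
grip_force: 0.0
```

```bash
cat >> h.py <<'E'
def stick(xy,zg=.242,tilt=43,back=.09,g=.048,y=0):
    M=tool(y,tilt); T=np.r_[xy,zg]+g*M[:,2]
    print('hover'); to(T-back*M[:,2],M); print('final',T.round(4)); to(T,M)
E
python3 - <<'E'
from h import *
o=sensors.get_obs(); print(o['position'],o['orientation'])
stick([.570,-.195]); stand([-.09,-.042,.006,.054])
E
```

```text
[ 0.45244069 -0.18963371  0.30408495] [178.87805813 -24.8699564   90.1299659 ]
hover
need offset [ 5.88 -1.7  -1.57] dr [3.63 0.19 0.1 ] joints [-38.2  13.4  81.7  20.3  99.4 -37.3] gap 0.0471
final [ 0.57   -0.1623  0.2069]
need offset [ 5.88  1.37 -4.86] dr [3.63 0.19 0.1 ] joints [-38.2  13.4  81.7  20.3  99.4 -37.3] gap 0.0471
stand -0.09 [0.5   0.161] (array([499.3, 160.5]), 56.2, 17.1, 30.2)
stand -0.042 [0.478 0.204] (array([477. , 205.2]), 54.7, 16.2, 30.2)
stand 0.006 [0.456 0.247] (array([455.4, 245.5]), 56.0, 18.5, 30.1)
stand 0.054 [0.434 0.29 ] (array([433.8, 288.9]), 55.3, 17.0, 25.5)
```

All four blocks stand. Moving to the hover pose at the stick.

Call:
play_rows(moves=[{"offset": [0,-0.5,0],"dr": [0.6,0.03,0.02]},{"offset": [0.98,-0.2,0],"dr": [0.6,0.03,0.02]},{"offset": [0.98,-0.2,0],"dr": [0.6,0.03,0.02]},{"offset": [0.98,-0.2,0],"dr": [0.6,0.03,0.02]},{"offset": [0.98,-0.2,0],"dr": [0.6,0.03,0.02]},{"offset": [0.98,-0.2,0],"dr": [0.6,0.03,0]},{"offset": [0.98,-0.2,0],"dr": [0,0,0]},{"offset": [0,0,-0.8],"dr": [0,0,0]},{"offset": [0,0,-0.7],"dr": [0,0,0]},{"offset": [0,0,0],"dr": [0,0,0]}])

```text
time_s: 68.55
position: [0.569, -0.2229, 0.2719]
orientation: [-179.9, -42.9, 89.9]
force: [0.4, 0.2, -0.1]
finger_gap: 0.047
grip_force: 0.0
```

```bash
python3 - <<'E'
from h import *
o=sensors.get_obs(); print(o['position'],o['orientation'])
stick([.570,-.195])
im,c=shot("wrist","w19")
h=cv2.cvtColor(im,cv2.COLOR_BGR2HSV); p=proj(c,[[.57,-.195,.27],[.57,-.195,.2],[.558,-.195,.27],[.582,-.195,.27]]).round(1); print(p.tolist())
v=int(p[0,1])
for r_ in (v-12,v-6,v-2,v+3): print(r_,[(u,h[r_,u].tolist()) for u in range(int(p[0,0])-32,int(p[0,0])+33,4)])
E
```

```text
[ 0.5690114  -0.22290626  0.27185628] [-179.89088869  -42.88509311   89.88385561]
hover
need offset [ 0.05 -0.04  0.04] dr [ 0.02 -0.02  0.01] joints [-38.8  37.6  57.9  34.5 110.7 -33.8] gap 0.047
final [ 0.57   -0.1623  0.2069]
need offset [ 0.05  3.03 -3.25] dr [ 0.02 -0.02  0.01] joints [-38.8  37.6  57.9  34.5 110.7 -33.8] gap 0.047
[[256.9, 187.8], [256.3, 218.2], [241.0, 187.8], [272.8, 187.8]]
175 [(224, [18, 99, 178]), (228, [18, 101, 179]), (232, [18, 103, 174]), (236, [40, 44, 69]), (240, [88, 213, 177]), (244, [89, 207, 180]), (248, [88, 205, 182]), (252, [88, 208, 180]), (256, [88, 204, 185]), (260, [88, 244, 137]), (264, [89, 215, 71]), (268, [89, 196, 69]), (272, [18, 107, 172]), (276, [17, 109, 166]), (280, [17, 114, 168]), (284, [17, 116, 171]), (288, [17, 116, 169])]
181 [(224, [18, 103, 169]), (228, [18, 102, 172]), (232, [18, 95, 174]), (236, [19, 99, 142]), (240, [90, 255, 63]), (244, [13, 140, 138]), (248, [13, 138, 129]), (252, [15, 137, 115]), (256, [15, 116, 99]), (260, [15, 134, 105]), (264, [16, 128, 100]), (268, [16, 119, 90]), (272, [17, 114, 165]), (276,
[... 175 characters left out ...]
, 169]), (240, [14, 130, 98]), (244, [13, 141, 152]), (248, [13, 145, 158]), (252, [13, 148, 153]), (256, [13, 143, 159]), (260, [13, 142, 156]), (264, [13, 144, 154]), (268, [13, 140, 159]), (272, [17, 114, 154]), (276, [17, 112, 173]), (280, [17, 116, 162]), (284, [17, 115, 167]), (288, [17, 114, 170])]
190 [(224, [17, 104, 152]), (228, [17, 100, 151]), (232, [19, 95, 155]), (236, [19, 98, 162]), (240, [14, 134, 135]), (244, [13, 142, 158]), (248, [13, 147, 154]), (252, [13, 141, 159]), (256, [12, 144, 145]), (260, [13, 149, 147]), (264, [14, 152, 151]), (268, [13, 148, 150]), (272, [18, 110, 171]), (276, [18, 108, 173]), (280, [19, 108, 172]), (284, [17, 115, 167]), (288, [17, 116, 167])]
```

Call:
play_rows(moves=[{"offset": [0,0.757,-0.81],"dr": [0,0,0]},{"offset": [0,0.757,-0.81],"dr": [0,0,0]},{"offset": [0,0.757,-0.81],"dr": [0,0,0]},{"offset": [0,0.757,-0.81],"dr": [0,0,0]},{"offset": [0,0,0],"dr": [0,0,0]},{"offset": [0,0,0],"dr": [0,0,0]}])

```text
time_s: 69.2
position: [0.5698, -0.1635, 0.211]
orientation: [179.7, -42.7, 90.1]
force: [-1.2, -0.3, 0.5]
finger_gap: 0.047
grip_force: 0.0
```

Call:
play_rows(moves=[{"offset": [0,0,0],"dr": [0,0,0]},{"offset": [0,0,0],"dr": [0,0,0]},{"offset": [0,0,0],"dr": [0,0,0]},{"offset": [0,0,0],"dr": [0,0,0]},{"offset": [0,0,0],"dr": [0,0,0]}], claw=1, newtons=70)

```text
time_s: 69.7
position: [0.5701, -0.1638, 0.2109]
orientation: [179.7, -42.7, 90.1]
force: [-0.7, -0.9, 5.3]
finger_gap: 0.0231
grip_force: 68.4
```

Call:
play_rows(moves=[{"offset": [0,0,0.3],"dr": [0,0,0]},{"offset": [0,0,0.6],"dr": [0,0,0]},{"offset": [0,0,0.8],"dr": [0,0,0]},{"offset": [0,0,0.8],"dr": [0,0,0]},{"offset": [0,0,0.8],"dr": [0,0,0]},{"offset": [0,0,0.8],"dr": [0,0,0]},{"offset": [0,0,0.8],"dr": [0,0,0]},{"offset": [0,0,0.8],"dr": [0,0,0]},{"offset": [0,0,0.8],"dr": [0,0,0]}])

```text
time_s: 70.6
position: [0.5698, -0.1631, 0.3411]
orientation: [179.8, -42.8, 90.1]
force: [-0.1, 0.0, -0.8]
finger_gap: 0.0225
grip_force: 68.5
```

```bash
python3 - <<'E'
from h import *
o=sensors.get_obs(); print(o['position'],o['orientation'],o['finger_gap'],o['joints'].round(1)); p=np.array(o['position']); M=Rt(o['orientation']); G=p-.048*M[:,2]; print('grip pt',G.round(3))
e=None
for n in ("side","scene"):
    im,c=shot(n,n+"20"); h=cv2.cvtColor(im,cv2.COLOR_BGR2HSV); m=cv2.inRange(h,(9,95,60),(15,190,165))
    q=proj(c,[G+[0,0,-t] for t in (.03,.06,.1,.14,.18,.22,.26)]).round(0).astype(int)
    print(n,[(v.tolist(),(lambda w:(int(w.min()+v[0]-15),int(w.max()+v[0]-15)) if len(w) else None)(np.flatnonzero(m[v[1],v[0]-15:v[0]+16]))) for v in q])
E
```

```text
[ 0.56977891 -0.16314044  0.34106363] [179.78997112 -42.76553955  90.07119397] 0.02246003381342831 [-34.7  31.2  58.9  37.3 112.6 -27. ]
grip pt [ 0.57  -0.196  0.376]
side [([364, 187], (357, 369)), ([362, 200], (355, 367)), ([359, 217], (353, 364)), ([357, 233], (352, 361)), ([354, 248], (349, 358)), ([352, 263], (347, 356)), ([350, 277], None)]
scene [([311, 78], (308, 314)), ([310, 87], (307, 313)), ([309, 98], (306, 312)), ([308, 109], (305, 310)), ([307, 119], (304, 309)), ([306, 129], (302, 308)), ([305, 139], None)]
```

The stick is out and hangs vertically: grip point (0.570, −0.196, 0.376), with about 24 mm above it and 236 mm below. I'll carry it upright around the jars and the sander, turning as I go.

Call:
play_rows(moves=[{"offset": [-0.7,0.32,0.3],"dr": [0,0,0]},{"offset": [-0.7,0.32,0.3],"dr": [0,0,0]},{"offset": [-0.7,0.32,0.3],"dr": [0,0,0]},{"offset": [-0.7,0.32,0.3],"dr": [0,0,0]},{"offset": [-0.7,0.32,0.3],"dr": [0,0,0]},{"offset": [-0.7,0.32,0.3],"dr": [0,0,0]},{"offset": [-0.7,0.32,0.3],"dr": [0,0,0]},{"offset": [-0.7,0.32,0.3],"dr": [0,0,0]},{"offset": [-0.7,0.32,0.3],"dr": [0,0,0]},{"offset": [-0.7,0.32,0.3],"dr": [0,0,0]}])

```text
time_s: 71.7
position: [0.4292, -0.0989, 0.3994]
orientation: [179.8, -42.8, 90.0]
force: [0.3, 0.6, 0.1]
finger_gap: 0.0224
grip_force: 68.6
```

Call:
play_rows(moves=[{"offset": [-0.1,1,0],"dr": [0,0,0.36]},{"offset": [-0.1,1,0],"dr": [0,0,0.36]},{"offset": [-0.1,1,0],"dr": [0,0,0.36]},{"offset": [-0.1,1,0],"dr": [0,0,0.36]},{"offset": [-0.1,1,0],"dr": [0,0,0.36]},{"offset": [-0.1,1,0],"dr": [0,0,0.36]},{"offset": [-0.1,1,0],"dr": [0,0,0.36]},{"offset": [-0.1,1,0],"dr": [0,0,0.36]},{"offset": [-0.1,1,0],"dr": [0,0,0.36]},{"offset": [-0.1,1,0],"dr": [0,0,0.36]}])

```text
time_s: 72.7
position: [0.4096, 0.1017, 0.3992]
orientation: [179.9, -42.8, 108.1]
force: [0.1, -0.7, -1.2]
finger_gap: 0.0228
grip_force: 68.6
```

```bash
python3 - <<'E'
from h import *
o=sensors.get_obs(); print(o['position'],o['orientation'],o['finger_gap'])
T=np.r_[PC+PU*.081,.030]; M=tool(27,-47.2); print(T)
to(T+np.r_[PU*.07,.27],M)
E
```

```text
[0.40961733 0.10165011 0.39923799] [179.85040565 -42.79212241 108.09479574] 0.022845583078773053
[0.42222677 0.31367153 0.03      ]
need offset [-0.96 13.72 -4.96] dr [-16.65  -6.88   1.4 ] joints [-13.7   3.3  87.   38.2 110.6 -24.7] gap 0.0228
```

Call:
play_rows(moves=[{"offset": [-0.05,0.9,0],"dr": [-0.925,-0.382,0.078]},{"offset": [-0.05,0.9,0],"dr": [-0.925,-0.382,0.078]},{"offset": [-0.05,0.9,0],"dr": [-0.925,-0.382,0.078]},{"offset": [-0.05,0.9,0],"dr": [-0.925,-0.382,0.078]},{"offset": [-0.05,0.9,0],"dr": [-0.925,-0.382,0.078]},{"offset": [-0.05,0.9,0],"dr": [-0.925,-0.382,0.078]},{"offset": [-0.05,0.9,0],"dr": [-0.925,-0.382,0.078]},{"offset": [-0.05,0.9,0],"dr": [-0.925,-0.382,0.078]},{"offset": [-0.05,0.9,0],"dr": [-0.925,-0.382,0.078]},{"offset": [-0.05,0.9,0],"dr": [-0.925,-0.382,0.078]}])

```text
time_s: 73.7
position: [0.3996, 0.2817, 0.3995]
orientation: [178.0, 7.4, 112.9]
force: [0.2, -0.9, -0.5]
finger_gap: 0.0226
grip_force: 68.7
```

Call:
play_rows(moves=[{"offset": [-0.05,0.6,-0.6],"dr": [-0.925,-0.382,0.078]},{"offset": [-0.05,0.6,-0.6],"dr": [-0.925,-0.382,0.078]},{"offset": [-0.05,0.6,-0.6],"dr": [-0.925,-0.382,0.078]},{"offset": [-0.05,0.6,-0.6],"dr": [-0.925,-0.382,0.078]},{"offset": [-0.05,0.6,-0.6],"dr": [-0.925,-0.382,0.078]},{"offset": [-0.05,0.6,-0.6],"dr": [-0.925,-0.382,0.078]},{"offset": [-0.05,0.6,-0.6],"dr": [-0.925,-0.382,0.078]},{"offset": [-0.05,0.6,-0.6],"dr": [-0.925,-0.382,0.078]},{"offset": [0,0,0],"dr": [0,0,0]},{"offset": [0,0,0],"dr": [0,0,0]}])

```text
time_s: 74.7
position: [0.3917, 0.377, 0.3029]
orientation: [-179.9, 47.2, 117.1]
force: [0.4, 0.3, -0.0]
finger_gap: 0.0226
grip_force: 68.6
```

```bash
python3 - <<'E'
from h import *
o=sensors.get_obs(); print(o['position'],o['orientation'],o['finger_gap'],o['joints'].round(1))
T=np.r_[PC+PU*.081,.030]; M=tool(27,-47.2); to(T+np.r_[PU*.0,.07],M)
p=np.array(o['position']); Mo=Rt(o['orientation']); G=p-.048*Mo[:,2]
im,c=shot("side","d21"); h=cv2.cvtColor(im,cv2.COLOR_BGR2HSV); m=cv2.inRange(h,(8,95,50),(15,200,165))
d=-np.r_[PU,0]
for t in (.03,.06,.1,.14,.18,.22):
    u,v=proj(c,[G+d*t])[0].round().astype(int); w=np.flatnonzero(m[v-14:v+15,u]); print(t,(u,v),(w.min()+v-14,w.max()+v-14) if len(w) else None)
E
```

```text
[0.39168617 0.37704136 0.30294971] [-179.94040877   47.19457619  117.14300704] 0.022616705484470027 [ 58.4  27.4  71.3 -40.7 105.9  28.5]
need offset [  1.53  -3.17 -10.15] dr [ 0.   -0.01 -0.02] joints [ 58.4  27.4  71.3 -40.7 105.9  28.5] gap 0.0226
0.03 (np.int64(154), np.int64(118)) (np.int64(110), np.int64(131))
0.06 (np.int64(163), np.int64(120)) (np.int64(112), np.int64(134))
0.1 (np.int64(176), np.int64(123)) (np.int64(120), np.int64(137))
0.14 (np.int64(189), np.int64(126)) (np.int64(114), np.int64(133))
0.18 (np.int64(202), np.int64(129)) (np.int64(125), np.int64(134))
0.22 (np.int64(215), np.int64(132)) (np.int64(119), np.int64(145))
```

The stick reads level. Descending to the row.

Call:
play_rows(moves=[{"offset": [0.15,-0.32,-1],"dr": [0,0,0]},{"offset": [0.15,-0.32,-1],"dr": [0,0,0]},{"offset": [0.15,-0.32,-1],"dr": [0,0,0]},{"offset": [0.15,-0.32,-1],"dr": [0,0,0]},{"offset": [0.15,-0.32,-1],"dr": [0,0,0]},{"offset": [0.15,-0.32,-1],"dr": [0,0,0]},{"offset": [0.15,-0.32,-1],"dr": [0,0,0]},{"offset": [0.15,-0.32,-1],"dr": [0,0,0]},{"offset": [0.15,-0.32,-1],"dr": [0,0,0]},{"offset": [0.15,-0.29,-1],"dr": [0,0,0]}])

```text
time_s: 75.75
position: [0.4226, 0.3129, 0.1044]
orientation: [179.7, 47.1, 116.7]
force: [-0.5, 0.1, -0.0]
finger_gap: 0.0228
grip_force: 68.7
```

Call:
play_rows(moves=[{"offset": [0,0,0],"dr": [0,0,0]},{"offset": [0,0,0],"dr": [0,0,0]}])

```text
time_s: 75.95
position: [0.4224, 0.3135, 0.1051]
orientation: [179.8, 47.2, 116.8]
force: [-0.0, 1.1, 0.4]
finger_gap: 0.0229
grip_force: 68.6
```

```bash
python3 - <<'E'
from h import *
T=np.r_[PC+PU*.081,.030]; M=tool(27,-47.2); to(T,M)
o=sensors.get_obs(); p=np.array(o['position']); Mo=Rt(o['orientation']); G=p-.048*Mo[:,2]; d=-np.r_[PU,0]
for n in("side","scene"):
  im,c=shot(n,n+"22"); h=cv2.cvtColor(im,cv2.COLOR_BGR2HSV); m=cv2.inRange(h,(8,105,50),(14,200,150))
  for t in (.06,.1,.14,.18,.2,.22,.25):
    u,v=proj(c,[G+d*t])[0].round().astype(int)
    if n=="side": w=np.flatnonzero(m[v-12:v+13,u])-12+v; print(n,t,(u,v),(w.min(),w.max()) if len(w) else None)
    else: w=np.flatnonzero(m[v,u-15:u+16])-15+u; print(n,t,(u,v),(w.min(),w.max()) if len(w) else None)
E
```

```text
need offset [-0.01  0.01 -3.76] dr [-0.02  0.02  0.  ] joints [ 52.6  34.4  88.7 -41.7  83.8  40.7] gap 0.0229
side 0.06 (np.int64(189), np.int64(192)) (np.int64(195), np.int64(196))
side 0.1 (np.int64(201), np.int64(196)) (np.int64(198), np.int64(200))
side 0.14 (np.int64(214), np.int64(199)) (np.int64(203), np.int64(204))
side 0.18 (np.int64(227), np.int64(203)) (np.int64(207), np.int64(208))
side 0.2 (np.int64(233), np.int64(205)) (np.int64(209), np.int64(210))
side 0.22 (np.int64(240), np.int64(207)) (np.int64(210), np.int64(212))
side 0.25 (np.int64(250), np.int64(210)) None
scene 0.06 (np.int64(266), np.int64(267)) (np.int64(264), np.int64(274))
scene 0.1 (np.int64(267), np.int64(253)) (np.int64(267), np.int64(277))
scene 0.14 (np.int64(268), np.int64(240)) (np.int64(264), np.int64(273))
scene 0.18 (np.int64(269), np.int64(227)) (np.int64(265), np.int64(273))
scene 0.2 (np.int64(269), np.int64(221)) (np.int64(265), np.int64(273))
scene 0.22 (np.int64(269), np.int64(215)) (np.int64(267), np.int64(273))
scene 0.25 (np.int64(270), np.int64(206)) None
```

The stick is level and centred over the row, with its right end at about 236 mm from the grip. Lowering gently.

Call:
play_rows(moves=[{"offset": [0,0,-0.6],"dr": [0,0,0]},{"offset": [0,0,-0.8],"dr": [0,0,0]},{"offset": [0,0,-0.8],"dr": [0,0,0]},{"offset": [0,0,-0.7],"dr": [0,0,0]},{"offset": [0,0,-0.4],"dr": [0,0,0]},{"offset": [0,0,0],"dr": [0,0,0]},{"offset": [0,0,0],"dr": [0,0,0]}])

```text
time_s: 76.75
position: [0.4219, 0.3135, 0.0378]
orientation: [179.9, 47.2, 117.0]
force: [-0.1, 1.2, -0.4]
finger_gap: 0.0229
grip_force: 68.6
```

Call:
play_rows(moves=[{"offset": [0,0,-0.1],"dr": [0,0,0]},{"offset": [0,0,0],"dr": [0,0,0]}])

```text
time_s: 76.95
position: [0.4219, 0.3136, 0.036]
orientation: [179.9, 47.2, 117.0]
force: [0.5, -0.2, -0.5]
finger_gap: 0.023
grip_force: 68.6
```

Call:
play_rows(moves=[{"offset": [0,0,-0.07],"dr": [0,0,0]},{"offset": [0,0,0],"dr": [0,0,0]}])

```text
time_s: 77.15
position: [0.4219, 0.3135, 0.0344]
orientation: [179.9, 47.2, 117.0]
force: [-0.0, 0.4, -0.3]
finger_gap: 0.0226
grip_force: 68.5
```

Call:
play_rows(moves=[{"offset": [0,0,-0.07],"dr": [0,0,0]},{"offset": [0,0,0],"dr": [0,0,0]}])

```text
time_s: 77.35
position: [0.422, 0.3135, 0.0335]
orientation: [179.9, 47.3, 117.0]
force: [-2.0, 0.9, 6.2]
finger_gap: 0.023
grip_force: 69.2
```

Call:
play_rows(moves=[{"offset": [0,0,-0.07],"dr": [0,0,0]},{"offset": [0,0,0],"dr": [0,0,0]}])

```text
time_s: 77.55
position: [0.4221, 0.3136, 0.0329]
orientation: [179.8, 47.3, 116.9]
force: [-3.8, 0.9, 12.4]
finger_gap: 0.0228
grip_force: 69.7
```

Call:
play_rows(moves=[{"offset": [0,0,-0.05],"dr": [0,0,0]},{"offset": [0,0,0],"dr": [0,0,0]}])

```text
time_s: 77.75
position: [0.4221, 0.3137, 0.0318]
orientation: [179.8, 47.3, 116.9]
force: [-4.6, 2.1, 12.0]
finger_gap: 0.0228
grip_force: 69.3
```

Contact. I'll ease off, open and back out along the tool axis.

Call:
play_rows(moves=[{"offset": [0,0,0.04],"dr": [0,0,0]},{"offset": [0,0,0],"dr": [0,0,0]},{"offset": [0,0,0],"dr": [0,0,0]}], newtons=20)

```text
time_s: 78.05
position: [0.422, 0.3137, 0.0322]
orientation: [179.9, 47.3, 117.0]
force: [-2.5, 1.2, 7.8]
finger_gap: 0.0229
grip_force: 68.6
```

Call:
play_rows(moves=[{"offset": [0,0,0],"dr": [0,0,0]},{"offset": [0,0,0],"dr": [0,0,0]},{"offset": [0,0,0],"dr": [0,0,0]},{"offset": [0,0,0],"dr": [0,0,0]},{"offset": [-0.17,0.33,0.33],"dr": [0,0,0]},{"offset": [-0.33,0.65,0.68],"dr": [0,0,0]},{"offset": [-0.33,0.65,0.68],"dr": [0,0,0]},{"offset": [-0.33,0.65,0.68],"dr": [0,0,0]},{"offset": [-0.33,0.65,0.68],"dr": [0,0,0]},{"offset": [-0.33,0.65,0.9],"dr": [0,0,0]}], claw=-0.2)

```text
time_s: 79.05
position: [0.3847, 0.3858, 0.1109]
orientation: [180.0, 47.2, 117.1]
force: [-0.0, 0.5, 0.0]
finger_gap: 0.0519
grip_force: 0.0
```

Call:
play_rows(moves=[{"offset": [-0.5,0,1],"dr": [0.891,0.454,0]},{"offset": [-0.5,0,1],"dr": [0.891,0.454,0]},{"offset": [-0.5,0,1],"dr": [0.891,0.454,0]},{"offset": [-0.5,0,1],"dr": [0.891,0.454,0]},{"offset": [-0.5,0,1],"dr": [0.891,0.454,0]},{"offset": [0,0,1],"dr": [0.891,0.454,0]},{"offset": [0,0,0],"dr": [0.891,0.454,0]},{"offset": [0,0,0],"dr": [0.891,0.454,0]},{"offset": [0,0,0],"dr": [0,0,0]},{"offset": [0,0,0],"dr": [0,0,0]}])

```text
time_s: 80.05
position: [0.3354, 0.3849, 0.2307]
orientation: [179.9, 7.3, 117.0]
force: [-0.5, 0.0, 0.3]
finger_gap: 0.0515
grip_force: 0.0
```

```bash
python3 - <<'E'
from h import *
ims={}
for n in("side","scene"):
  im,c=shot(n,n+"23"); ims[n]=im; h=cv2.cvtColor(im,cv2.COLOR_BGR2HSV); m=cv2.inRange(h,(8,105,50),(14,200,150))
  for x in (.13,.1,.03,-.03,-.065,-.1,-.115):
    u,v=proj(c,[np.r_[PC+PU*x,.063]])[0].round().astype(int)
    if n=="side": w=np.flatnonzero(m[v-12:v+13,u])-12+v
    else: w=np.flatnonzero(m[v,u-15:u+16])-15+u
    print(n,x,(u,v),(w.min(),w.max()) if len(w) else None)
o=sensors.get_obs(); print(o['position'],o['grip_force'],o['finger_gap'])
E
```

```text
side 0.13 (np.int64(169), np.int64(208)) (np.int64(209), np.int64(211))
side 0.1 (np.int64(178), np.int64(210)) (np.int64(212), np.int64(214))
side 0.03 (np.int64(198), np.int64(217)) (np.int64(219), np.int64(221))
side -0.03 (np.int64(217), np.int64(223)) (np.int64(225), np.int64(227))
side -0.065 (np.int64(228), np.int64(227)) (np.int64(228), np.int64(239))
side -0.1 (np.int64(239), np.int64(230)) (np.int64(232), np.int64(235))
side -0.115 (np.int64(244), np.int64(232)) (np.int64(233), np.int64(235))
scene 0.13 (np.int64(264), np.int64(308)) (np.int64(264), np.int64(269))
scene 0.1 (np.int64(265), np.int64(297)) (np.int64(269), np.int64(269))
scene 0.03 (np.int64(267), np.int64(273)) None
scene -0.03 (np.int64(268), np.int64(254)) (np.int64(264), np.int64(268))
scene -0.065 (np.int64(268), np.int64(243)) (np.int64(264), np.int64(269))
scene -0.1 (np.int64(269), np.int64(232)) None
scene -0.115 (np.int64(269), np.int64(228)) None
[0.33509382 0.38533837 0.23016135] 0.0 0.05149010378011111
```

```bash
python3 - <<'E'
from h import *
PY=np.array([-PU[1],PU[0]])
for n in("scene","side"):
  im=cv2.imread(f'pics/{n}23.png'); h=cv2.cvtColor(im,cv2.COLOR_BGR2HSV); c=cam(n)
  for x in (-.09,-.042,.006,.054):
    print(n,x,[(s,h[tuple(proj(c,[np.r_[PC+PU*x+PY*s,z]])[0].round().astype(int)[::-1])].tolist()) for s,z in((.023,.057),(-.023,.057))],'gap',h[tuple(proj(c,[np.r_[PC+PU*(x+.026)+PY*.023,.057]])[0].round().astype(int)[::-1])].tolist())
E
```

```text
scene -0.09 [(0.023, [30, 74, 86]), (-0.023, [15, 107, 203])] gap [30, 76, 77]
scene -0.042 [(0.023, [29, 76, 67]), (-0.023, [15, 108, 201])] gap [30, 74, 79]
scene 0.006 [(0.023, [10, 14, 53]), (-0.023, [14, 100, 107])] gap [21, 45, 40]
scene 0.054 [(0.023, [13, 45, 40]), (-0.023, [17, 49, 47])] gap [15, 110, 128]
side -0.09 [(0.023, [16, 120, 229]), (-0.023, [13, 145, 163])] gap [15, 123, 108]
side -0.042 [(0.023, [16, 121, 232]), (-0.023, [13, 136, 175])] gap [15, 124, 107]
side 0.006 [(0.023, [16, 121, 230]), (-0.023, [13, 137, 175])] gap [14, 124, 109]
side 0.054 [(0.023, [17, 120, 234]), (-0.023, [13, 141, 179])] gap [17, 95, 171]
```

```bash
python3 -c "
from station import r
print(r.hand_in())"
```

```text
the job is handed in; nothing more can be done
None
```

I handed the job in. By my last camera check, all four blocks stood on the plate with the marking stick lying flat across their tops and the gripper clear. The hand-in call returned no verdict.

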